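# Empty the tilting dowel tray with the scoop

## Task

Freshly oiled dowels lie in the hinged tray: first pull the gate board straight up out of its grooves and lay it flat on the bench clear of the tray, then lift the tray by its bar up to its stop, so that all the dowels roll together against the low end, and leave it tilted. Gather the dowels with the flat scoop and tip them into the open box until the tray is empty; the oil is still wet, so do not touch the dowels with the fingers. Then push the tray back down level, set the scoop flat on the bench beside the tray, and leave the glass and the wax tin alone.

Things in the scene. Friction and masses are not known exactly. Their poses are not given: they have to be found in the camera images.
- stand: Fixed dark wooden base plate (310 x 116 x 8 mm) of the tilting tray, with two steel hinge cheeks. Origin on the bench (z = 0) right under the middle of the hinge axis, which is 18 mm above the bench and runs along y; x points along the tray from its low (hinged) end to its high (bar) end, z up.
- tray (a joint): Tilt of the tray in rad: 0 = lying level on its stand, grows as the bar end is lifted, end stop 0.28. A friction hinge: it stays where it is left. Lifting at the bar takes about 9 N, pushing down at the bar 5 to 7 N.
- tray_low (a point): Point on the tray's floor at the foot of the low end wall, mid-width; its axes turn with the tray (x up the floor towards the bar end, z square to the floor). With the tray level it is 8 mm along x from the hinge axis and 24 mm above the bench. Shallow wooden tray, 310 x 104 mm outside, 294 x 88 mm inside, floor 6 mm, walls 8 mm thick, 30 mm high over the floor, but 80 mm at the low end.
- tray_slot (a point): Point on the tray's floor mid-way between the gate's two grooves, 120 mm up the floor from tray_low; axes as tray_low. The grooves run straight up the side walls from the floor, 11 mm wide, open at the top.
- tray_bar (a point): Middle of the round steel bar (14 mm thick, 72 mm long, along the stand's y) beyond the high end of the tray, to lift and lower it by: 365 mm along the tray from the hinge axis, 30 mm above it when level (48 mm above the bench), 55 mm clear of the end wall. The bar is held at both ends; it can turn between the fingers as the tray tilts.
- gate: Plain wooden gate board, 8 mm (x) by 97 mm (y) by 75 mm (z), origin at its centre. At the start it stands upright across the tray in the two grooves (1.5 mm of play each side), its top 45 mm above the side walls; it holds the dowels back at the bar end. 45 g.
- scoop: Flat aluminium scoop without sides, 74 mm wide, 0.25 kg. Origin on its underside, x to the rear: thin lip at x = -60 mm (3 mm blade, tapered over 30 mm), 44 mm high back wall at x = 56 to 60 mm. A neck from behind the back wall (61 to 71 mm high, x to 71 mm) carries the upright wooden grip: x -13 to 13, y -18 to 18, z 71 to 121 mm; grasp near z = 100 mm, closing along x.
- dowel_box: Open wooden box for the dowels, loose, 170 (x) by 140 (y) by 70 mm high, walls and floor 6 mm; origin at the centre of its underside. 0.5 kg.
- tea_glass: Bystander: tumbler with tea, 85 mm wide, 90 mm high, origin at the centre of its foot.
- wax_tin: Bystander: round open tin of wax, 61 mm wide, 18 mm high, origin at the centre of its foot.
- dowel0: Round wooden dowel, 22 mm thick and 76 mm long along its own y, origin at its centre; one of two to five (the others are absent). It starts across the tray between gate and bar end, and rolls when the tray tilts.
- dowel1: Round wooden dowel, 22 mm thick and 76 mm long along its own y, origin at its centre; one of two to five (the others are absent). It starts across the tray between gate and bar end, and rolls when the tray tilts.
- dowel2: Round wooden dowel, 22 mm thick and 76 mm long along its own y, origin at its centre; one of two to five (the others are absent). It starts across the tray between gate and bar end, and rolls when the tray tilts.
- dowel3: Round wooden dowel, 22 mm thick and 76 mm long along its own y, origin at its centre; one of two to five (the others are absent). It starts across the tray between gate and bar end, and rolls when the tray tilts.
- dowel4: Round wooden dowel, 22 mm thick and 76 mm long along its own y, origin at its centre; one of two to five (the others are absent). It starts across the tray between gate and bar end, and rolls when the tray tilts.
Mind the look-alikes: they are no part of the job. What is shaped like the dowel0 but grey or orange is not meant.

How it is judged:
By the outcome, as a careful person would: the job done as asked, in the order asked, and still so for the second after the job is handed in, with the robot touching nothing.
Of dowel0, dowel1, dowel2, dowel3, dowel4 only 2 to 5 are there at a start; the rules pass over those that are not, and their reading is None.
At some moment in a run one of scoop, dowel_box may be knocked a few centimetres aside while the robot is not near it.
It also fails if it takes over 176 s, if anything falls off the work surface, if the arm or the gripper's body presses on something with over 40 N, if the wrist force passes 120 N, or if a joint passes its speed limit or range.

## Robot

A 6-joint arm with a two-finger parallel gripper is mounted at the origin on a cart in front of the work surface, level with it; the furniture and walls round the work are solid. World frame = base frame: x ahead of the robot, y to its left, z up, the work surface at z = 0. Lengths are in mm, angles in rad, forces in N, time in s.
With the tool pointing down it reaches from about 350 to 875 mm from the base axis. Payload 4.2 kg.
Tool frame: the origin (TCP) lies on the centre line of the jaws, within the pads' length; the fingertips stand 22 mm ahead of it and the grasp point (between the pads) lies 3 mm ahead of it (robot.nose_length is the distance from the TCP to the fingertips, in mm); z points along the fingers, y is the direction in which the jaws open and shut (so a half turn about z gives the same grasp; the last joint's range is limited). The gripper opens to 87 mm and grips with 3 to 60 N. Pads are 19 mm wide; open, the fingers measure 117 mm over their backs; the gripper's body (75 mm by 190 mm) begins 51 mm behind the grasp point.
Start: joints at [-0.94, 0.385, 0.008, 0, -1.194, -0.259], TCP at [227.072, -582.269, 209.75] pointing down, gripper open.
Joint ranges: [-3.14, 3.14], [-1.21, 2.06], [-1.07, 1.41], [-3.16, 2.05], [-2.99, -0.16], [-3.1, 3.1]. Speed limits (rad/s): [2.79, 2.79, 3.14, 3.14, 3.14, 3.14].

## Interface

Orientations are given as a rotation vector (axis times angle).
In Python, from plant import robot, optics, workorder gives the robot as it stands.
- The arm moves only by the tool play_rows, never from a script. Its argument "targets" is text: rows parted by semicolons, each of 7 numbers parted by spaces: the turn, a rotation vector about the tool's x, y, z in rad, then the shift along the tool's x, y, z in m, then the opening in per cent of the stroke, from 0 (shut) to 100 (fully open). A call has 1 to 10 rows; each row shifts and turns the commanded pose from where the row before left it, along the tool's axes as they then stand; what a row does not reach is not made up. A row lasts 1/8 s, in which the tool goes at most 62.5 mm and 10.7 degrees, less where a joint would pass 70% of its speed; a pose out of reach is approached as far as the arm can. A call with a gripper value outside its range is refused whole. The fingers move at their own pace and stop on an object; "newtons" is the grip in N (left out, the last holds). Time passes only in rows, so rows that do not move let the fingers close. It gives the time, the measured TCP pose, the force and the opening at its end, in the units of the state.
- robot.get_obs(): the state, without advancing time (a new reading comes with each control period).
- optics.snapshot(name): name is "scene" or "top" or "wrist"; returns (picture, depth): 480x640x3 uint8, red, green, blue; 480x640 float32, mm along the optical axis (not along the pixel's ray), 0 where there is no reading.
- optics.camera_params(name): a dict with "K" (3x3 intrinsics, pixels), "R" (3x3) and "t" (3): a world point X has camera coordinates R X + t; the wrist camera has in their place "T_tool_cam" (4x4, takes a point from camera to tool coordinates, whose origin is the TCP and whose axes are the flange's). Camera axes: x right, y down, z forward; pixel columns grow to the right and rows downward; lengths in mm; the calibration is good to about 2 mm. A picture is of the moment at which its call begins: read the wrist's pose just before it. camera_params takes no time and is no camera call.
- workorder.hand_in(): hands the job in, once; it reports no verdict.
The state is a dict: "clock": time; "joint_positions": joint angles; "qvel": joint speeds; "joint_efforts": joint torques, N m; "position": TCP position; "ee_rot": TCP orientation; "wrist_force": force on the tool from outside, world axes, zero at the start; "ft_torque": the same for the moment, N m; "gripper_width": opening from 0.0 (shut) to 1.0 (fully open).
Only numpy, scipy, OpenCV 4.12 (cv2) and the standard library are available. Lean on these libraries where they do the work, as an engineer would, in place of code of your own. Each camera call takes 0.05 s, during which the arm holds its last target.

## Working session

There is one attempt and no reset: what is moved stays moved. The work goes in short steps, Python scripts to look and compute and a tool call to move; the robot and the scene stay as the last step left them, time stands still between calls to the robot, and variables do not carry over. Pictures are saved under pics/ and viewed, and the job is handed in when it is done.

Besides the shell and the picture viewer there is one more tool, called after ">>>" by a JSON object that holds its "method" and its "body". play_rows: Moves the arm, as the interface text tells. Its arguments: {"type":"object","properties":{"targets":{"type":"string"},"newtons":{"type":"number"}},"required":["targets"]}

```bash
ls; mkdir -p pics
python3 - <<'E'
from plant import robot, optics, workorder
import cv2,json
print(robot.get_obs())
for n in ("scene","top"):
    p,d=optics.snapshot(n); cv2.imwrite(f"pics/{n}0.png",p[:,:,::-1])
    import numpy as np; np.save(f"pics/{n}0.npy",d)
    print(n,optics.camera_params(n))
print(optics.camera_params("wrist"))
E
```

```text
pics
{'clock': 0.0, 'joint_positions': array([-9.40366772e-01,  3.85570720e-01,  6.60528580e-03, -5.11605496e-04,
       -1.19403430e+00, -2.58578404e-01]), 'qvel': array([ 0.0015377 ,  0.00141999,  0.00210742, -0.00118145, -0.00053019,
       -0.00133585]), 'joint_efforts': array([ 1.63758115e-03, -3.90667248e+01,  1.87405550e+01,  4.21969995e+00,
        1.10513822e-02, -1.91849144e-04]), 'position': array([ 226.85219572, -581.67643644,  208.64120688]), 'ee_rot': array([ 0.58035552, -3.08699278, -0.00344539]), 'wrist_force': array([-0.51739519, -0.36344656, -0.52244944]), 'ft_torque': array([-0.07818353, -0.02654151,  0.02183152]), 'gripper_width': 1.0024916956074892}
scene {'K': array([[447.7618325 ,   0.        , 318.81163823],
       [  0.        , 447.7618325 , 242.45431794],
       [  0.        ,   0.        ,   1.        ]]), 'R': array([[-0.90734407, -0.4201715 , -0.0135147 ],
       [-0.22259238,  0.50745455, -0.83243168],
       [ 0.35662216, -0.75229369, -0.55396285]]), 't': array([500.18384593, 138.49923982, 965.6134208 ])}
top {'K': array([[528.2764543 ,   0.        , 324.84507381],
       [  0.        , 528.2764543 , 238.93471932],
       [  0.        ,   0.        ,   1.        ]]), 'R': array([[-0.06702437, -0.9977423 , -0.00424577],
       [-0.97786459,  0.06653324, -0.19837886],
       [ 0.19821347, -0.00914443, -0.98011622]]), 't': array([  89.9671607 ,  541.06974826, 1264.85683886])}
{'K': array([[376.52338882,   0.        , 318.06806861],
       [  0.        , 376.52338882, 238.26042336],
       [  0.        ,   0.        ,   1.        ]]), 'T_tool_cam': array([[ 2.45697312e-04, -9.58610823e-01, -2.84719564e-01,
         7.81730363e+01],
       [ 9.99999906e-01,  3.36875684e-04, -2.71268284e-04,
        -8.21385365e-01],
       [ 3.55955811e-04, -2.84719471e-01,  9.58610816e-01,
        -1.74905413e+02],
       [ 0.00000000e+00,  0.00000000e+00,  0.00000000e+00,
         1.00000000e+00]])}
```

View pics/scene0.png

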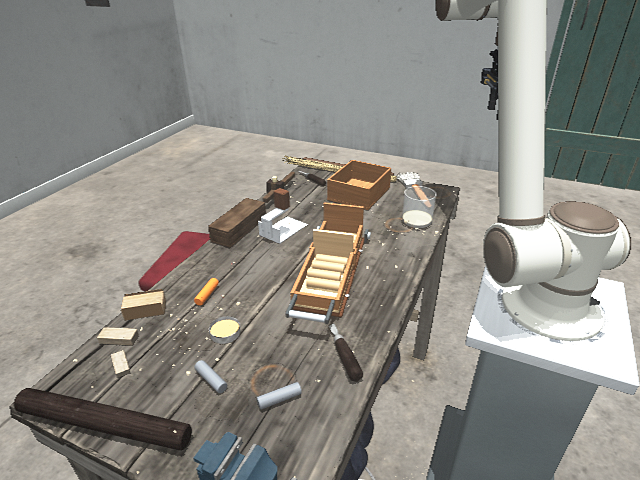

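View pics/top0.png

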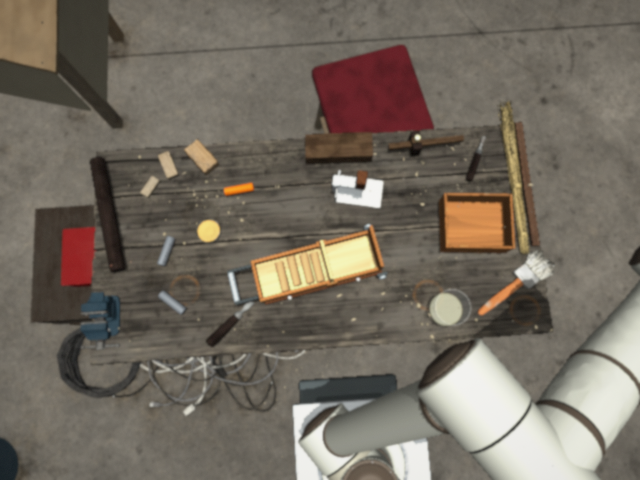

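```bash
cat > h.py <<'E'
import numpy as np, cv2
from scipy.spatial.transform import Rotation as Rot
from plant import robot, optics, workorder
def cloud(name,d,obs=None):
    c=optics.camera_params(name); K=c["K"]
    v,u=np.mgrid[0:480,0:640]
    P=np.stack([(u-K[0,2])/K[0,0]*d,(v-K[1,2])/K[1,1]*d,d],-1)
    if name=="wrist":
        T=c["T_tool_cam"]; P=P@T[:3,:3].T+T[:3,3]
        R=Rot.from_rotvec(obs["ee_rot"]).as_matrix(); P=P@R.T+obs["position"]
    else: P=(P-c["t"])@c["R"]
    P[d==0]=np.nan
    return P
def proj(name,X,obs=None):
    c=optics.camera_params(name);K=c["K"];X=np.atleast_2d(X)
    if name=="wrist":
        R=Rot.from_rotvec(obs["ee_rot"]).as_matrix(); t=(X-obs["position"])@R
        T=c["T_tool_cam"]; Y=(t-T[:3,3])@T[:3,:3]
    else: Y=X@c["R"].T+c["t"]
    return (Y@K.T)[:,:2]/Y[:,2:]
def snap(name,tag):
    obs=robot.get_obs(); p,d=optics.snapshot(name)
    cv2.imwrite(f"pics/{tag}.png",p[:,:,::-1]); 
    P=cloud(name,d,obs); np.save(f"pics/{tag}.npy",P)
    return p,P,obs
def crop(tag,x0,y0,x1,y1,s):
    im=cv2.imread(f"pics/{tag}.png")[y0:y1,x0:x1]
    cv2.imwrite(f"pics/{tag}_c{x0}_{y0}.png",cv2.resize(im,None,fx=s,fy=s,interpolation=cv2.INTER_CUBIC))
E
python3 - <<'E'
from h import *
for n in("top","scene"):
    np.save(f"pics/{n}0P.npy",cloud(n,np.load(f"pics/{n}0.npy")))
P=np.load("pics/top0P.npy")
for u,v in[(200,300),(500,250-80),(240,285),(375,260),(323,265),(300,270),(358,195),(362,179),(342,180),(480,220),(447,308),(208,231),(340,150)]:
    print((u,v),P[v,u].round(0))
crop("top0",200,160,560,340,2.2)
crop("scene0",240,150,460,390,2.4)
# height map of P in bench area
E
```

```text
(200, 300) [420. 380.   1.]
(500, 170) [ 714. -428.   -5.]
(240, 285) [452. 278.  -4.]
(375, 260) [487. -69.  39.]
(323, 265) [485.  62.  26.]
(300, 270) [476. 121.  24.]
(358, 195) [668. -42.   5.]
(362, 179) [674. -46. 120.]
(342, 180) [690.   0.  74.]
(480, 220) [ 579. -355.    3.]
(447, 308) [ 357. -240.   17.]
(208, 231) [597. 354.   8.]
(340, 150) [779.  -2.  50.]
```

```bash
ls pics
```

```text
scene0.npy
scene0.png
scene0P.npy
scene0_c240_150.png
top0.npy
top0.png
top0P.npy
top0_c200_160.png
```

View pics/top0_c200_160.png

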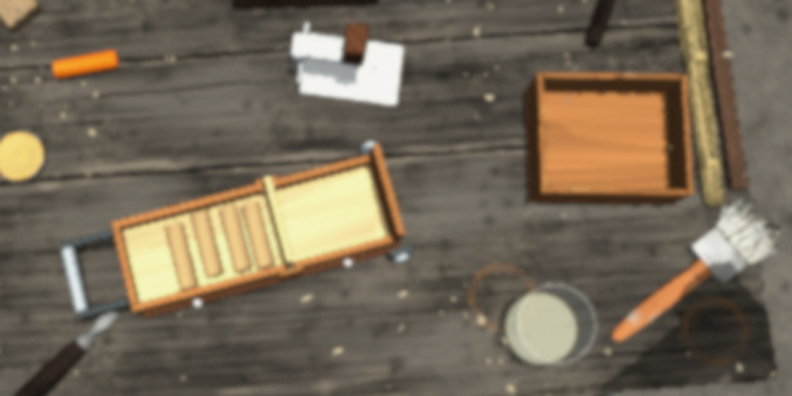

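View pics/scene0_c240_150.png

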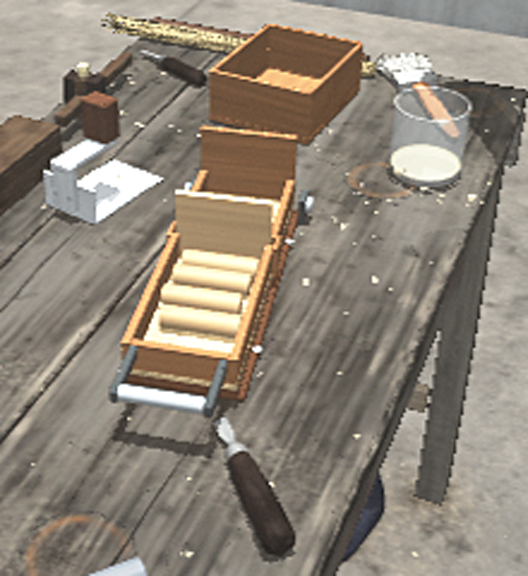

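Run:
```python
from h import *
for n in("top","scene"):
    P=np.load(f"pics/{n}0P.npy").reshape(-1,3)
    def roi(x0,x1,y0,y1,z0,z1):
        m=(P[:,0]>x0)&(P[:,0]<x1)&(P[:,1]>y0)&(P[:,1]<y1)&(P[:,2]>z0)&(P[:,2]<z1); return P[m]
    print(n)
    for nm,a in dict(bench=(520,560,260,330,-20,20),rim=(380,600,-110,260,48,60),gate=(400,600,0,120,80,112),low=(400,600,-120,-30,85,115),bar=(380,540,220,320,35,60),grip=(620,720,-90,0,108,130),blade=(600,740,-110,40,-1,14),back=(600,740,-60,60,36,54),box=(480,700,-480,-240,60,80)).items():
        Q=roi(*a)
        if len(Q)<5: print(nm,len(Q));continue
        r=cv2.minAreaRect(Q[:,:2].astype(np.float32)); print(nm,len(Q),np.median(Q,0).round(1),"rect c",np.round(r[0],1),"size",np.round(r[1],1),"ang",round(r[2],1))
```

```text
top
bench 400 [540.  295.3  -1.2] rect c [540.1 295.1] size [69.5 39.7] ang 89.8
rim 1087 [464.7 112.3  53. ] rect c [480.6 101.7] size [112.2 337.6] ang 10.3
gate 144 [487.4  54.5  97.7] rect c [488.5  54.3] size [95.9  8.1] ang 10.9
low 186 [511.7 -66.5 101.9] rect c [512.8 -67.2] size [103.9   9.1] ang 11.1
bar 516 [452.8 260.9  52.8] rect c [453.7 257.7] size [104.9  81.9] ang 3.8
grip 157 [678.8 -44.8 120. ] rect c [679.9 -44.3] size [25.8 35.8] ang 78.1
blade 1342 [663.8 -40.8   1.4] rect c [670.1 -35. ] size [149.9 139.9] ang 89.9
back 35 [679.6  16.3  43.1] rect c [693.9  16.7] size [13.2 70.9] ang 78.5
box 729 [ 565.4 -337.6   67.9] rect c [ 566.2 -331.4] size [172.7 141.2] ang 85.4
scene
bench 444 [539.9 296.9  -1.2] rect c [540.  294.9] size [39.6 69.3] ang 0.4
rim 1118 [474.9 111.3  53.2] rect c [480.1  99.4] size [112.  344.2] ang 11.9
gate 335 [488.2  56.3  91.5] rect c [489.1  54.4] size [95.1 13. ] ang 11.1
low 306 [512.1 -65.8  96.5] rect c [513.7 -67. ] size [105.5  15.1] ang 10.5
bar 881 [450.2 246.4  51.3] rect c [453.8 258.1] size [104.2  82.7] ang 4.0
grip 118 [677.3 -38.1 118.2] rect c [679.7 -43.9] size [28.8 37.7] ang 76.5
blade 802 [664.2 -40.9   1.2] rect c [669.4 -34.9] size [137.9 149.6] ang 0.1
back 92 [686.6  19.9  42.7] rect c [694.1  16.8] size [16.9 72. ] ang 78.4
box 471 [ 564.  -317.    66.6] rect c [ 566.4 -331.4] size [176.2 142.3] ang 85.3
```

```bash
cat >> h.py <<'E'
from scipy.spatial.transform import Slerp
def yawdown(yaw_y):  # tool pointing down, tool y at world yaw (deg)
    a=np.deg2rad(yaw_y); y=np.array([np.cos(a),np.sin(a),0]); z=np.array([0,0,-1.]); x=np.cross(y,z)
    return Rot.from_matrix(np.stack([x,y,z],1))
def plan(wps,width,vmax=0.045,amax=0.15,start=None,pre=True,p=True):
    """wps: list of (pos mm, Rot). prints rows"""
    o=robot.get_obs()
    p0,R0=(o["position"],Rot.from_rotvec(o["ee_rot"])) if start is None else start
    out=[]
    for p1,R1 in wps:
        p1=np.array(p1,float); ang=(R0.inv()*R1).magnitude(); d=np.linalg.norm(p1-p0)/1000
        n=max(1,int(np.ceil(max(d/vmax,ang/amax))))
        sl=Slerp([0,1],Rot.concatenate([R0,R1]))
        for k in range(n):
            A=sl(k/n);B=sl((k+1)/n)
            dr=(A.inv()*B).as_rotvec(); sh=(A if pre else B).inv().apply((p1-p0)/n)/1000
            out.append(list(dr.round(4))+list(sh.round(4))+[width])
        p0,R0=p1,R1
    if p:
        for i in range(0,len(out),10):
            print("; ".join(" ".join(f"{v:g}" for v in r) for r in out[i:i+10])); print()
    return out
def st():
    o=robot.get_obs(); R=Rot.from_rotvec(o["ee_rot"]).as_matrix()
    print("t",round(o["clock"],2),"p",o["position"].round(1),"yawy",round(np.degrees(np.arctan2(R[1,1],R[0,1])),2),"z",R[:,2].round(3),"F",o["wrist_force"].round(1),"w",round(o["gripper_width"]*87,1),"q",o["joint_positions"].round(2))
    return o
E
python3 - <<'E'
from h import *
st()
print(proj("top",[[442.2,287.2,48],[488.7,54.4,98]]))
plan([((488.7,54.4,205),yawdown(101.2))],100)
E
```

```text
t 0.1 p [ 226.9 -581.8  208.8] yawy 111.29 z [-0.001  0.002 -1.   ] F [ 0.1 -0.7 -0.1] w 86.9 q [-0.94  0.39  0.01 -0.   -1.19 -0.26]
[[233.03318655 286.88063886]
 [325.89692235 258.71232698]]
0.0001 -0 0.011 -0.0297 0.0311 0.0003 100; 0.0001 -0 0.011 -0.0293 0.0314 0.0003 100; 0.0001 -0 0.011 -0.029 0.0317 0.0003 100; 0.0001 -0 0.011 -0.0286 0.0321 0.0003 100; 0.0001 -0 0.011 -0.0283 0.0324 0.0003 100; 0.0001 -0 0.011 -0.0279 0.0327 0.0003 100; 0.0001 -0 0.011 -0.0276 0.033 0.0003 100; 0.0001 -0 0.011 -0.0272 0.0333 0.0003 100; 0.0001 -0 0.011 -0.0268 0.0336 0.0003 100; 0.0001 -0 0.011 -0.0265 0.0339 0.0003 100

0.0001 -0 0.011 -0.0261 0.0342 0.0003 100; 0.0001 -0 0.011 -0.0257 0.0345 0.0003 100; 0.0001 -0 0.011 -0.0253 0.0347 0.0003 100; 0.0001 -0 0.011 -0.0249 0.035 0.0002 100; 0.0001 -0 0.011 -0.0246 0.0353 0.0002 100; 0.0001 -0 0.011 -0.0242 0.0356 0.0002 100
```

>>> {"method": "play_rows", "body": {"targets": "0 0 0 -0.030 0.031 0 100; 0 0 0 -0.030 0.031 0 100; 0 0 0 -0.030 0.031 0 100; 0 0 0 -0.030 0.031 0 100; 0 0 0 -0.030 0.031 0 100; 0 0 0 -0.030 0.031 0 100; 0 0 0 -0.030 0.031 0 100; 0 0 0 -0.030 0.031 0 100; 0 0 0 -0.030 0.031 0 100; 0 0 0 -0.030 0.031 0 100"}}

```text
clock: 1.35
position: [394.1, -183.0, 209.6]
ee_rot: [0.581, -3.087, -0.0]
wrist_force: [0.7, 0.0, 0.4]
gripper_width: 0.998
```

Run:
```python
from h import *
st()
plan([((488.7,54.4,205),yawdown(101.2))],100)
```

```text
t 1.35 p [ 394.1 -183.   209.6] yawy 111.3 z [-0.  0. -1.] F [0.7 0.  0.4] w 86.8 q [-0.06  0.05 -0.43 -0.   -1.09 -1.14]
0 -0 0.0294 -0.0291 0.0311 0.0008 100; 0 -0 0.0294 -0.0281 0.032 0.0008 100; 0 -0 0.0294 -0.0272 0.0328 0.0008 100; 0 -0 0.0294 -0.0262 0.0336 0.0008 100; 0 -0 0.0294 -0.0252 0.0343 0.0008 100; 0 -0 0.0294 -0.0242 0.0351 0.0008 100
```

>>> {"method": "play_rows", "body": {"targets": "0 0 0.03 -0.0285 0.031 0.001 100; 0 0 0.03 -0.028 0.032 0.001 100; 0 0 0.03 -0.027 0.033 0.001 100; 0 0 0.03 -0.026 0.034 0.001 100; 0 0 0.03 -0.025 0.034 0.001 100; 0 0 0.0265 -0.0245 0.035 0 100; 0 0 0 0 0 0 100"}}

```text
clock: 2.22
position: [488.5, 54.6, 204.1]
ee_rot: [0.311, -3.125, 0.0]
wrist_force: [0.2, 0.3, 0.1]
gripper_width: 0.999
```

Run:
```python
from h import *
p,P,o=snap("wrist","w1")
st()
Q=P.reshape(-1,3)
for nm,a in dict(gate=(400,600,0,120,85,112),low=(400,600,-120,-30,92,115),rim=(400,600,100,250,48,60)).items():
    m=(Q[:,0]>a[0])&(Q[:,0]<a[1])&(Q[:,1]>a[2])&(Q[:,1]<a[3])&(Q[:,2]>a[4])&(Q[:,2]<a[5]);q=Q[m]
    if len(q)>5: print(nm,len(q),np.median(q,0),cv2.minAreaRect(q[:,:2].astype(np.float32)))
plan([((488.7,54.4,86),yawdown(101.2))],100,vmax=0.03)
```

```text
t 2.27 p [487.7  53.4 204.1] yawy 101.31 z [-0.001 -0.    -1.   ] F [-0.6 -0.6 -1.1] w 87.0 q [ 0.44  0.16 -0.32 -0.   -1.09 -1.81]
gate 1239 [485.19248513  51.76666792  98.71204666] ((488.964111328125, 52.80451202392578), (96.36649322509766, 7.679941177368164), 11.215690612792969)
low 2144 [508.2600671  -68.13935957 103.31197867] ((512.8802490234375, -68.61539459228516), (103.77894592285156, 8.770886421203613), 11.229337692260742)
rim 4452 [446.37980548 198.62428199  53.53529206] ((465.5849914550781, 174.15850830078125), (104.25670623779297, 170.45870971679688), 10.876690864562988)
-0 -0.0004 0.0005 -0.0003 0.0002 0.0295 100; -0 -0.0004 0.0005 -0.0003 0.0002 0.0295 100; -0 -0.0004 0.0005 -0.0003 0.0002 0.0295 100; -0 -0.0004 0.0005 -0.0003 0.0002 0.0295 100
```

View pics/w1.png

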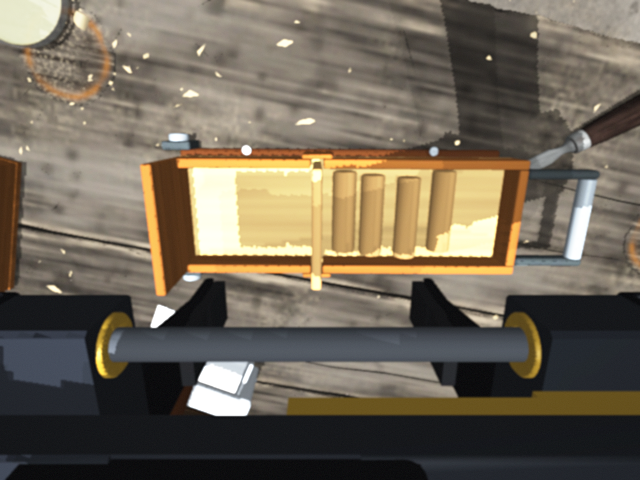

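>>> {"method": "play_rows", "body": {"targets": "0 0 0 0 0 0.03 100; 0 0 0 0 0 0.03 100; 0 0 0 0 0 0.03 100; 0 0 0 0 0 0.028 100; 0 0 0 0 0 0 0; 0 0 0 0 0 0 0; 0 0 0 0 0 0 0; 0 0 0 0 0 0 0; 0 0 0 0 0 0 0; 0 0 0 0 0 0 0", "newtons": 30}}

```text
clock: 3.52
position: [488.0, 52.6, 86.9]
ee_rot: [-0.306, 3.126, 0.0]
wrist_force: [0.2, -0.2, 0.0]
gripper_width: 0.403
```

Run:
```python
from h import *
st()
```

```text
t 3.52 p [488.   52.6  86.9] yawy 101.2 z [ 0.  0. -1.] F [ 0.2 -0.2  0. ] w 35.1 q [ 0.44  0.29 -0.48 -0.   -0.79 -1.81]
```

>>> {"method": "play_rows", "body": {"targets": "0 0 0 0 0 0 0; 0 0 0 0 0 0 0; 0 0 0 0 0 0 0; 0 0 0 0 0 0 0; 0 0 0 0 0 0 0; 0 0 0 0 0 -0.005 0; 0 0 0 0 0 -0.01 0; 0 0 0 0 0 -0.02 0; 0 0 0 0 0 -0.02 0"}}

```text
clock: 4.65
position: [488.1, 52.6, 143.0]
ee_rot: [-0.306, 3.126, 0.0]
wrist_force: [0.5, 0.1, 0.2]
gripper_width: 0.007
```

Run:
```python
from h import *
st()
```

```text
t 4.65 p [488.1  52.6 143. ] yawy 101.2 z [ 0.001  0.    -1.   ] F [0.5 0.1 0.2] w 0.6 q [ 0.44  0.22 -0.41  0.   -0.94 -1.81]
```

Run:
```python
from h import *
p,P,o=snap("scene","s2")
crop("s2",240,100,460,340,2.4)
p,P,o=snap("wrist","w2")
```

```text
(no output)
```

View pics/s2_c240_100.png

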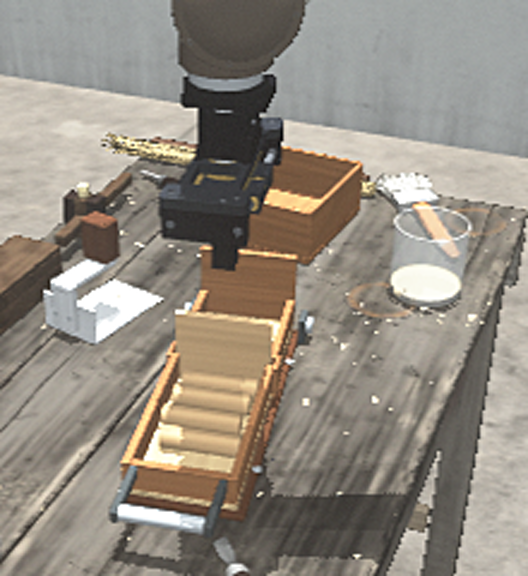

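View pics/w2.png

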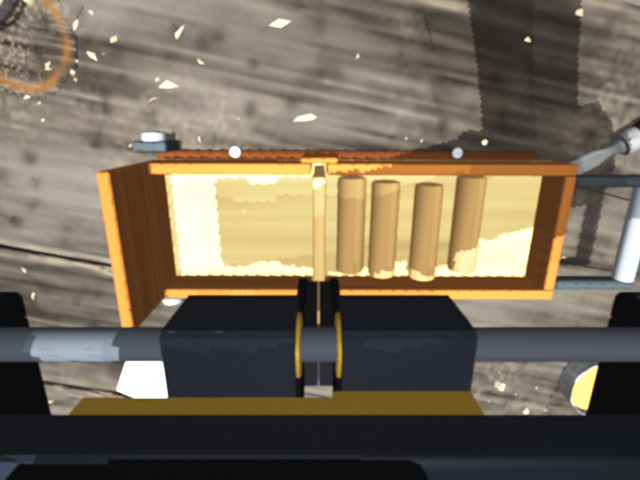

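Run:
```python
from h import *
o=st(); R=Rot.from_rotvec(o["ee_rot"]).as_matrix()
tip=o["position"]+R[:,2]*22
print(R)
for n in("wrist","scene"):print(n,proj(n,[o["position"],tip,o["position"]+R[:,2]*-60,[488.8,53,99]],o))
P=np.load("pics/w2.npy")
for u,v in[(302,290),(335,290),(302,340),(317,225),(250,320)]:print(u,v,P[v,u].round(1), ((P[v,u]-o["position"])@R).round(1))
S=np.load("pics/s2.npy")
for u,v in [(333,208),(335,200),(330,190)]: print(u,v,S[v,u].round(1),((S[v,u]-o["position"])@R).round(1))
```

```text
t 4.75 p [489.7  53.2 144.6] yawy 101.22 z [ 0.006  0.002 -1.   ] F [0.5 0.  0.2] w -0.1 q [ 0.44  0.22 -0.41  0.   -0.94 -1.81]
[[-9.80858646e-01 -1.94634712e-01  5.80040566e-03]
 [-1.94626580e-01  9.80875491e-01  1.94036250e-03]
 [-6.06713764e-03  7.74308217e-04 -9.99981295e-01]]
wrist [[319.685015   287.82068213]
 [319.54443831 271.68444145]
 [320.29607759 357.96213311]
 [319.36999913 255.77112873]]
scene [[332.65102722 214.42375413]
 [332.55843123 222.69492167]
 [332.915198   190.82661189]
 [332.97726783 231.39343739]]
302 290 [480.9  43.4 172. ] [ 10.4  -7.9 -27.5]
335 290 [478.4  57.4 171.3] [ 10.1   6.3 -26.8]
302 340 [459.1  42.4 245.5] [  31.5   -4.5 -101.2]
317 225 [470.4  47.6  98.9] [20.3 -1.7 45.5]
250 320 [456.5  30.1 245.2] [  36.4  -16.1 -100.9]
333 208 [484.5  63.6 167.8] [  3.   11.2 -23.3]
335 200 [450. 134. 230.] [ 22.7  87.  -85.5]
330 190 [458.3 140.1 253.5] [  13.3   91.5 -109. ]
```

Run:
```python
from h import *
o=robot.get_obs(); R=Rot.from_rotvec(o["ee_rot"]).as_matrix()
for n in ("w2","s2"):
    P=np.load(f"pics/{n}.npy"); T=(P-o["position"])@R
    m=(abs(T[...,0])<16)&(abs(T[...,1])<25)&(T[...,2]>-80)&(T[...,2]<33)
    v,u=np.nonzero(m); t=T[m]; i=np.argsort(-t[:,2])[:12]
    print(n,m.sum()); print(np.c_[u[i],v[i],t[i].round(1)])
for z in (-10,0,10,22):print(z,proj("wrist",o["position"]+R@np.array([10,-9,z]),o))
crop("w2",240,240,400,400,4)
print(robot.nose_length, [a for a in dir(robot) if a[0]!='_'])
```

```text
w2 2565
[[317.  281.    8.2  -1.5 -12.3]
 [306.  278.    9.7  -6.6 -12.5]
 [331.  278.    9.9   5.1 -12.9]
 [312.  281.    8.5  -3.8 -13. ]
 [334.  278.   10.    6.5 -13.1]
 [329.  281.    8.6   4.1 -13.2]
 [309.  281.    8.6  -5.2 -13.3]
 [325.  281.    8.6   2.3 -13.3]
 [301.  278.   10.1  -8.9 -13.4]
 [321.  281.    8.7   0.4 -13.5]
 [328.  281.    8.7   3.7 -13.6]
 [318.  282.    8.2  -1.  -13.6]]
s2 111
[[ 3.36e+02  2.12e+02  9.00e+00  6.40e+00 -1.10e+01]
 [ 3.34e+02  2.12e+02  4.70e+00  7.90e+00 -1.14e+01]
 [ 3.37e+02  2.12e+02  1.15e+01  7.60e+00 -1.20e+01]
 [ 3.30e+02  2.11e+02 -4.80e+00  6.70e+00 -1.21e+01]
 [ 3.28e+02  2.11e+02 -9.10e+00  8.20e+00 -1.24e+01]
 [ 3.35e+02  2.12e+02  7.20e+00  9.20e+00 -1.24e+01]
 [ 3.32e+02  2.11e+02 -2.00e-01  6.40e+00 -1.25e+01]
 [ 3.31e+02  2.11e+02 -2.30e+00  7.50e+00 -1.28e+01]
 [ 3.38e+02  2.09e+02  1.15e+01 -3.60e+00 -1.36e+01]
 [ 3.33e+02  2.11e+02  2.40e+00  8.20e+00 -1.38e+01]
 [ 3.34e+02  2.11e+02  4.60e+00  7.70e+00 -1.38e+01]
 [ 3.28e+02  2.10e+02 -9.50e+00  6.40e+00 -1.39e+01]]
-10 [[300.69574525 276.98794598]]
0 [[301.59688887 269.2699558 ]]
10 [[302.41016673 262.3045061 ]]
22 [[303.28721151 254.79291436]]
22.0 ['MotionError', 'get_obs', 'nose_length']
```

View pics/w2_c240_240.png

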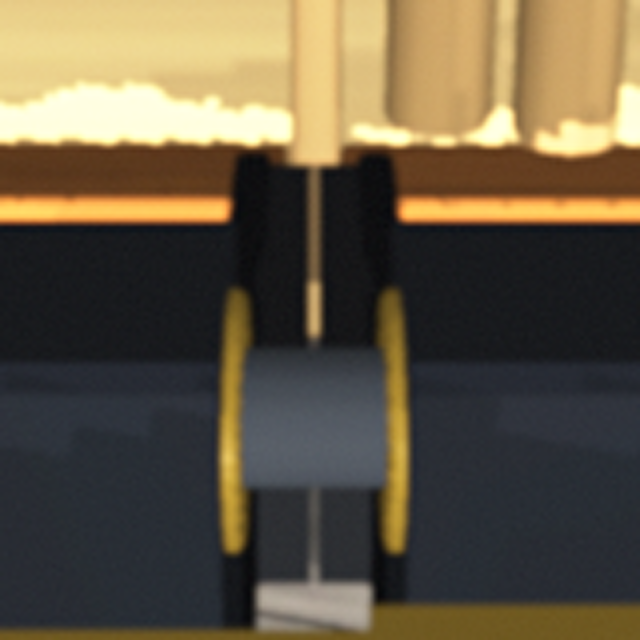

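Run:
```python
from h import *
R=yawdown(101.25).as_matrix(); pos=np.array([488.2,54,204.1])
P=np.load("pics/w1.npy"); T=(P-pos)@R
m=(abs(T[...,0])<16)&(abs(T[...,1])<75)&(T[...,2]>-80)&(T[...,2]<33)
v,u=np.nonzero(m); t=T[m]; i=np.argsort(-t[:,2])[:400:30]
print(np.c_[u[i],v[i],t[i].round(1)])
```

```text
[[ 4.26e+02  2.78e+02  9.70e+00  5.02e+01 -1.13e+01]
 [ 2.26e+02  2.98e+02 -1.00e-01 -4.37e+01 -1.28e+01]
 [ 4.12e+02  2.85e+02  7.00e+00  4.33e+01 -1.33e+01]
 [ 2.26e+02  3.01e+02 -1.20e+00 -4.36e+01 -1.37e+01]
 [ 2.27e+02  3.17e+02 -9.30e+00 -4.35e+01 -1.42e+01]
 [ 4.17e+02  2.83e+02  8.60e+00  4.52e+01 -1.46e+01]
 [ 4.12e+02  3.05e+02 -2.40e+00  4.36e+01 -1.50e+01]
 [ 2.26e+02  3.10e+02 -5.00e+00 -4.35e+01 -1.53e+01]
 [ 2.17e+02  2.83e+02  8.80e+00 -4.66e+01 -1.56e+01]
 [ 4.22e+02  2.85e+02  8.20e+00  4.72e+01 -1.60e+01]
 [ 2.24e+02  2.99e+02  1.10e+00 -4.37e+01 -1.64e+01]
 [ 4.13e+02  2.92e+02  5.10e+00  4.31e+01 -1.68e+01]
 [ 2.12e+02  2.84e+02  9.00e+00 -4.84e+01 -1.72e+01]
 [ 4.33e+02  2.82e+02  1.03e+01  5.16e+01 -1.75e+01]]
```

>>> {"method": "play_rows", "body": {"targets": "0 0 0 0 0 0 30; 0 0 0 0 0 0 30; 0 0 0 0 0 0 30; 0 0 0 0 0 0.03 30; 0 0 0 0 0 0.03 30; 0 0 0 0 0 0.02 30; 0 0 0 0 0 0.011 30; 0 0 0 0 0 0 0; 0 0 0 0 0 0 0; 0 0 0 0 0 0 0"}}

```text
clock: 6.0
position: [488.6, 52.8, 51.6]
ee_rot: [-0.306, 3.125, 0.001]
wrist_force: [1.7, -0.5, 0.2]
gripper_width: 0.09
```

>>> {"method": "play_rows", "body": {"targets": "0 0 0 0 0 0 0; 0 0 0 0 0 0 0"}}

```text
clock: 6.25
position: [488.6, 52.8, 51.5]
ee_rot: [-0.307, 3.125, 0.001]
wrist_force: [-0.5, 0.8, 3.9]
gripper_width: 0.09
```

Run:
```python
from h import *
st()
p,P,o=snap("wrist","w3")
```

```text
t 6.25 p [488.6  52.8  51.5] yawy 101.21 z [ 0.002  0.001 -1.   ] F [-0.5  0.8  3.9] w 7.8 q [ 0.44  0.34 -0.52  0.   -0.7  -1.81]
```

View pics/w3.png

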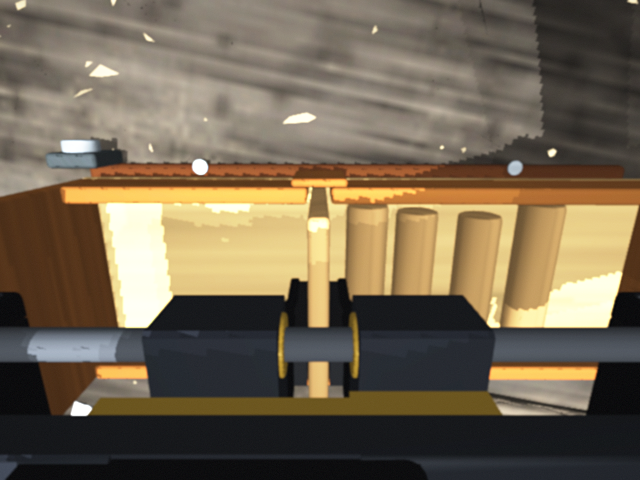

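Run:
```python
from h import *
P=np.load("pics/top0P.npy")
for u,v in [(225,192),(252,186),(238,188),(163,250),(172,302),(208,231),(200,155),(168,165)]:print(u,v,P[v,u].round(0))
st()
u=np.array([-.194,.981,0])
R0=yawdown(101.2)
# lean: tool back axis (-z) leans towards +u : rotate about axis k so up-> +u ; k = z x u
k=np.cross([0,0,1.],u)
Rt=Rot.from_rotvec(k*np.deg2rad(40))*R0
b=np.array([620,120,0.])   # bottom edge mid on bench
back=-Rt.as_matrix()[:,2]; print("back",back)
# bottom edge is 27.5 below TCP along tool z (TCP z 51.5, bottom 24)
tgt=b+back*27.5+np.array([0,0,4]); print(tgt)
o=robot.get_obs(); p=o["position"]
plan([((488.6,52.8,160),R0),((600,110,160),R0),((b+back*27.5)+[0,0,60],Rt),(tgt,Rt)],0,vmax=.04,amax=.14)
```

```text
225 192 [696. 305.  19.]
252 186 [707. 234.  19.]
238 188 [704. 270.  21.]
163 250 [552. 468.  19.]
172 302 [418. 446.  21.]
208 231 [597. 354.   8.]
200 155 [800. 367.  26.]
168 165 [782. 455.  13.]
t 6.3 p [488.6  52.8  51.5] yawy 101.21 z [ 0.002  0.    -1.   ] F [-1.   1.3  5.1] w 7.4 q [ 0.44  0.34 -0.52  0.   -0.7  -1.81]
back [-0.12470083  0.6305748   0.76604512]
[616.57072724 137.34080711  25.0662407 ]
0.0001 0.0006 0.0001 -0.0001 -0 -0.0362 0; 0.0001 0.0006 0.0001 -0 -0 -0.0362 0; 0.0001 0.0006 0.0001 -0 -0 -0.0362 0; 0 0 0 -0.0301 0.0086 0 0; 0 0 0 -0.0301 0.0086 0 0; 0 0 0 -0.0301 0.0086 0 0; 0 0 0 -0.0301 0.0086 0 0; 0.1396 0 -0 -0.0043 0.0047 0.0158 0; 0.1396 0 0 -0.0043 0.0069 0.015 0; 0.1396 0 -0 -0.0043 0.0089 0.0139 0

0.1396 0 -0 -0.0043 0.0107 0.0125 0; 0.1396 0 0 -0.0043 0.0124 0.0109 0; 0 0 0 -0 0.018 0.0214 0; 0 0 0 -0 0.018 0.0214 0
```

>>> {"method": "play_rows", "body": {"targets": "0 0 0 0 0 -0.036 0; 0 0 0 0 0 -0.036 0; 0 0 0 0 0 -0.036 0; 0 0 0 -0.03 0.0086 0 0; 0 0 0 -0.03 0.0086 0 0; 0 0 0 -0.03 0.0086 0 0; 0 0 0 -0.03 0.0086 0 0; 0.14 0 0 -0.0043 0.0047 0.0158 0; 0.14 0 0 -0.0043 0.0069 0.015 0; 0.14 0 0 -0.0043 0.009 0.014 0"}}

```text
clock: 7.55
position: [608.8, 126.3, 110.6]
ee_rot: [-0.296, 3.017, -0.65]
wrist_force: [0.2, 0.0, -0.8]
gripper_width: 0.086
```

Run:
```python
from h import *
st()
u=np.array([-.194,.981,0])
k=np.cross([0,0,1.],u)
Rt=Rot.from_rotvec(k*np.deg2rad(40))*yawdown(101.2)
b=np.array([620,120,0.]); back=-Rt.as_matrix()[:,2]
plan([((b+back*27.5)+[0,0,40],Rt),((b+back*27.5)+[0,0,3],Rt)],0,vmax=.025,amax=.14)
```

```text
t 7.55 p [608.8 126.3 110.6] yawy 101.2 z [ 0.08  -0.404 -0.911] F [ 0.2  0.  -0.8] w 7.5 q [ 0.64  0.51 -0.29  0.45 -1.02 -2.3 ]
0.0913 0.0002 -0 -0.0032 0.0096 0.0138 0; 0.0913 0.0002 -0 -0.0033 0.0109 0.0128 0; 0.0913 0.0002 -0 -0.0033 0.012 0.0118 0; 0 0 0 -0 0.0119 0.0142 0; 0 0 0 -0 0.0119 0.0142 0
```

>>> {"method": "play_rows", "body": {"targets": "0.091 0 0 -0.0032 0.0096 0.0138 0; 0.091 0 0 -0.0033 0.011 0.0128 0; 0.091 0 0 -0.0033 0.012 0.0118 0; 0 0 0 0 0.012 0.0142 0; 0 0 0 0 0.012 0.0142 0; 0 0 0 0 0 0 0"}}

```text
clock: 8.3
position: [616.4, 137.0, 23.8]
ee_rot: [-0.281, 2.882, -1.04]
wrist_force: [-0.5, -0.3, -0.9]
gripper_width: 0.088
```

Run:
```python
from h import *
st()
p,P,o=snap("scene","s3")
crop("s3",200,100,460,340,2.4)
```

```text
t 8.3 p [616.4 137.   23.8] yawy 101.17 z [ 0.123 -0.627 -0.769] F [-0.5 -0.3 -0.9] w 7.6 q [ 0.71  0.7  -0.37  0.71 -1.01 -2.63]
```

View pics/s3_c200_100.png

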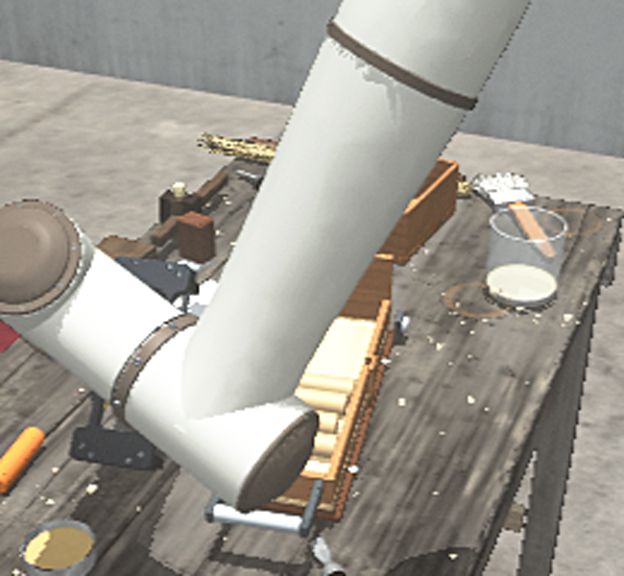

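>>> {"method": "play_rows", "body": {"targets": "0 0 0 0 0 0 35; 0 0 0 0 0 0 35; 0 0 0 0 0 0 35; 0 0 0 0 0 0 35; 0 0 0 0 0 -0.01 35; 0 0 0 0 0 -0.02 35; 0 0 0 0 0 -0.03 35; 0 0 0 0 0 -0.03 35; 0 0 0 0 0 -0.03 35"}}

```text
clock: 9.48
position: [601.4, 214.1, 118.1]
ee_rot: [-0.283, 2.88, -1.039]
wrist_force: [0.7, 0.8, -0.3]
gripper_width: 0.351
```

Run:
```python
from h import *
st()
p,P,o=snap("wrist","w4")
plan([((585,190,180),yawdown(101.2))],60,vmax=.04,amax=.14)
```

```text
t 9.47 p [601.4 214.1 118.1] yawy 101.2 z [ 0.124 -0.626 -0.77 ] F [ 0.7  0.8 -0.3] w 30.5 q [ 0.83  0.64 -0.19  0.57 -1.26 -2.53]
-0.1379 0.0016 0.0003 0.0046 -0.0111 -0.0061 60; -0.1379 0.0016 0.0003 0.0046 -0.0102 -0.0075 60; -0.1379 0.0016 0.0003 0.0046 -0.0091 -0.0088 60; -0.1379 0.0016 0.0003 0.0046 -0.0078 -0.01 60; -0.1379 0.0016 0.0003 0.0046 -0.0063 -0.011 60
```

View pics/w4.png

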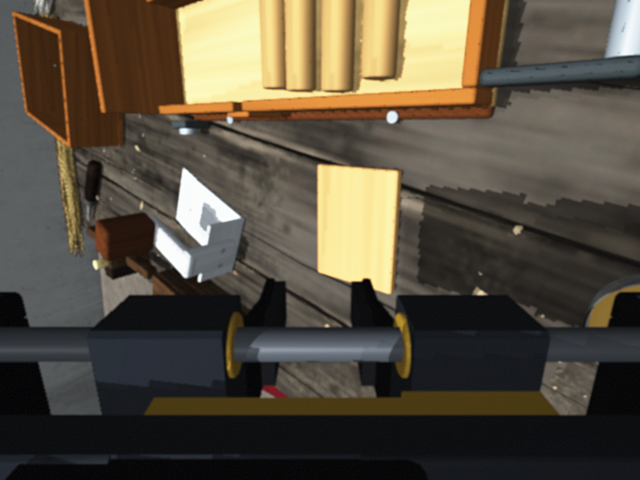

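Run:
```python
from h import *
P=np.load("pics/w1.npy")
Q=P[170:262,560:606].reshape(-1,3); Q=Q[(Q[:,2]>44)&(Q[:,2]<60)]
u=np.array([-.195,.981,0]); h=np.array([513.8,-70.9,0])
print(len(Q),np.median(Q,0), cv2.minAreaRect(Q[:,:2].astype(np.float32)), "along",np.percentile((Q-h)@u,[2,50,98]),"across",np.percentile((Q-h)@np.array([.981,.195,0]),[2,98]))
plan([((585,190,150),yawdown(101.2)),((442.2,286,110),yawdown(101.2))],60,vmax=.045,amax=.14)
```

```text
1951 [435.78478501 280.57636727  53.18088368] ((443.64459228515625, 273.6310729980469), (83.18669128417969, 35.74571990966797), 11.831206321716309) along [338.36208744 358.46559849 367.48868797] across [-42.44501025  38.33389509]
-0.1379 0.0016 0.0003 0.0046 -0.0073 -0.0014 60; -0.1379 0.0016 0.0003 0.0046 -0.007 -0.0024 60; -0.1379 0.0016 0.0003 0.0046 -0.0066 -0.0033 60; -0.1379 0.0016 0.0003 0.0046 -0.0061 -0.0042 60; -0.1379 0.0016 0.0003 0.0046 -0.0055 -0.005 60; 0 0 0 0.0304 0.0305 0.01 60; 0 0 0 0.0304 0.0305 0.01 60; 0 0 0 0.0304 0.0305 0.01 60; 0 0 0 0.0304 0.0305 0.01 60
```

>>> {"method": "play_rows", "body": {"targets": "-0.138 0 0 0.0046 -0.0073 -0.0014 60; -0.138 0 0 0.0046 -0.007 -0.0024 60; -0.138 0 0 0.0046 -0.0066 -0.0033 60; -0.138 0 0 0.0046 -0.006 -0.0042 60; -0.138 0 0 0.0046 -0.0055 -0.005 60; 0 0 0 0.0304 0.0305 0.01 60; 0 0 0 0.0304 0.0305 0.01 60; 0 0 0 0.0304 0.0305 0.01 60; 0 0 0 0.0304 0.0305 0.005 60; 0 0 0 0 0 0 60"}}

```text
clock: 10.78
position: [438.5, 282.5, 110.0]
ee_rot: [0.312, -3.125, 0.005]
wrist_force: [1.0, -0.3, 0.8]
gripper_width: 0.604
```

Run:
```python
from h import *
st()
p,P,o=snap("wrist","w5")
p,P2,_=snap("top","t5")
u=np.array([-.195,.981,0]); h=np.array([513.8,-70.9,0])
for Q in(P,P2):
    Q=Q.reshape(-1,3); a=(Q-h)@u; c=(Q-h)@np.array([.981,.195,0])
    m=(a>330)&(a<400)&(abs(c)<28)&(Q[:,2]>35)&(Q[:,2]<62); 
    if m.sum()>5: print(m.sum(),np.percentile(a[m],[1,50,99]),np.percentile(Q[m,2],[2,50,98]))
```

```text
t 10.78 p [438.5 282.5 110. ] yawy 101.41 z [-0.    -0.003 -1.   ] F [ 1.  -0.3  0.8] w 52.5 q [ 0.88  0.31 -0.38  0.   -0.88 -2.26]
1696 [356.29423882 362.90961301 369.83405696] [49.30004638 53.86813933 55.87193227]
32 [357.6864345  364.14018188 371.14947337] [47.65993477 53.47536865 57.71856388]
```

View pics/w5.png

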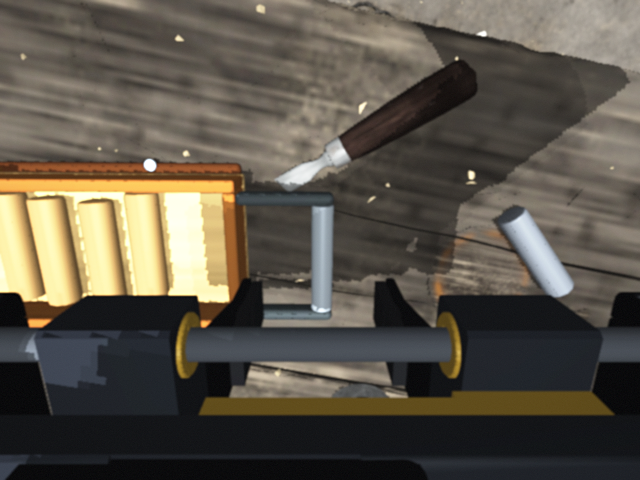

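>>> {"method": "play_rows", "body": {"targets": "0 0 0 -0.005 0.0025 0.03 60; 0 0 0 0 0 0.03 60; 0 0 0 0 0 0.02 60; 0 0 0 0 0 0.013 60; 0 0 0 0 0 0 0; 0 0 0 0 0 0 0; 0 0 0 0 0 0 0; 0 0 0 0 0 0 0; 0 0 0 0 0 0 0; 0 0 0 0 0 0 0", "newtons": 40}}

```text
clock: 12.12
position: [445.3, 286.0, 17.5]
ee_rot: [-0.307, 3.125, -0.001]
wrist_force: [-3.1, 3.7, 1.7]
gripper_width: 0.146
```

Run:
```python
from h import *
o=st()
# arc relative to bar
import numpy as np
u=np.array([-.195,.981,0])
p=o["position"]
f=lambda t:(364*np.cos(t)-30*np.sin(t),364*np.sin(t)+30*np.cos(t))
ts=np.linspace(0,0.29,11); x=[f(t) for t in ts]
for i in range(10): print(round(ts[i+1],3),np.round([x[i+1][0]-x[i][0],x[i+1][1]-x[i][1]],2))
```

```text
t 12.12 p [445.3 286.   17.5] yawy 101.22 z [ 0.002 -0.001 -1.   ] F [-3.1  3.7  1.7] w 12.7 q [ 0.88  0.45 -0.46  0.   -0.66 -2.26]
0.029 [-1.02 10.54]
0.058 [-1.33 10.51]
0.087 [-1.63 10.46]
0.116 [-1.94 10.41]
0.145 [-2.24 10.35]
0.174 [-2.54 10.28]
0.203 [-2.83 10.21]
0.232 [-3.13 10.12]
0.261 [-3.42 10.02]
0.29 [-3.71  9.92]
```

>>> {"method": "play_rows", "body": {"targets": "0 0 0 0 -0.001 -0.0105 0; 0 0 0 0 -0.0013 -0.0105 0; 0 0 0 0 -0.0016 -0.0105 0; 0 0 0 0 -0.0019 -0.0104 0; 0 0 0 0 -0.0022 -0.0103 0; 0 0 0 0 -0.0025 -0.0103 0; 0 0 0 0 -0.0028 -0.0102 0; 0 0 0 0 -0.0031 -0.0101 0; 0 0 0 0 -0.0034 -0.01 0; 0 0 0 0 -0.0017 -0.005 0"}}

```text
clock: 13.38
position: [449.1, 265.7, 114.0]
ee_rot: [-0.305, 3.126, 0.002]
wrist_force: [-1.0, 6.9, -7.8]
gripper_width: 0.147
```

Run:
```python
from h import *
st()
p,P,o=snap("scene","s6")
crop("s6",200,100,460,340,2.4)
```

```text
t 13.38 p [449.1 265.7 114. ] yawy 101.13 z [ 0.001  0.001 -1.   ] F [-1.   6.9 -7.8] w 12.8 q [ 0.85  0.3  -0.38 -0.   -0.89 -2.22]
```

View pics/s6_c200_100.png

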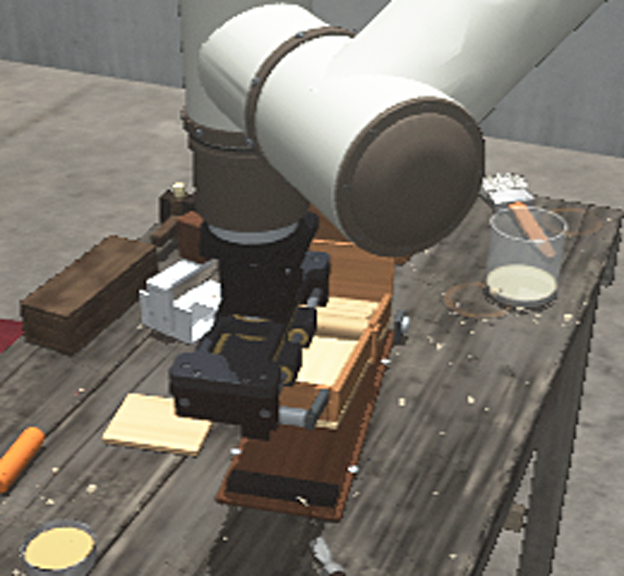

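>>> {"method": "play_rows", "body": {"targets": "0 0 0 0 -0.0012 -0.003 0; 0 0 0 0 -0.001 -0.003 0; 0 0 0 0 0 0 0"}}

```text
clock: 13.8
position: [449.4, 263.9, 119.0]
ee_rot: [-0.304, 3.126, 0.002]
wrist_force: [0.3, 9.1, -9.8]
gripper_width: 0.145
```

Run:
```python
from h import *
st()
```

```text
t 13.8 p [449.4 263.9 119. ] yawy 101.12 z [ 0.     0.002 -1.   ] F [ 0.3  9.1 -9.8] w 12.6 q [ 0.84  0.3  -0.37 -0.   -0.9  -2.22]
```

>>> {"method": "play_rows", "body": {"targets": "0 0 0 0 -0.001 -0.003 0; 0 0 0 0 -0.001 -0.002 0; 0 0 0 0 0 0 0"}}

```text
clock: 14.18
position: [449.2, 263.8, 119.5]
ee_rot: [0.302, -3.126, -0.007]
wrist_force: [7.0, 16.2, -34.3]
gripper_width: 0.151
```

Run:
```python
from h import *
st()
```

```text
t 14.18 p [449.2 263.8 119.5] yawy 101.03 z [-0.001  0.005 -1.   ] F [  7.   16.2 -34.3] w 13.1 q [ 0.84  0.3  -0.37 -0.01 -0.9  -2.22]
```

>>> {"method": "play_rows", "body": {"targets": "0 0 0 0 0.0015 0.0035 0; 0 0 0 0 0 0 60; 0 0 0 0 0 0 60; 0 0 0 0 0 0 60; 0 0 0 0 0 0 60; 0 0 0 0 0 -0.02 60; 0 0 0 0 0 -0.03 60; 0 0 0 0 0 -0.03 60; 0 0 0 0 0 -0.03 60; 0 0 0 -0.01 0 -0.03 60"}}

```text
clock: 15.42
position: [459.2, 263.1, 263.8]
ee_rot: [-0.306, 3.126, -0.004]
wrist_force: [0.1, 0.6, 0.7]
gripper_width: 0.6
```

Run:
```python
from h import *
st()
p,P,o=snap("wrist","w7")
p,P,o=snap("top","t7")
crop("t7",180,140,560,360,2)
```

```text
t 15.43 p [459.2 263.1 263.8] yawy 101.2 z [ 0.001 -0.002 -1.   ] F [0.1 0.6 0.7] w 52.2 q [ 0.83  0.19 -0.14  0.   -1.25 -2.2 ]
```

View pics/w7.png

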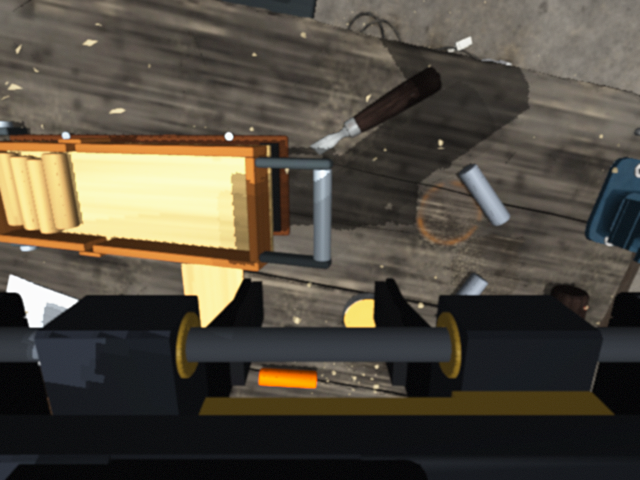

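View pics/t7_c180_140.png

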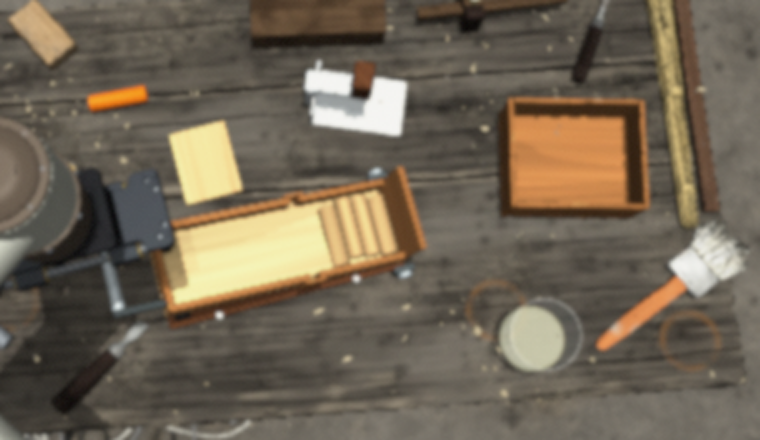

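```bash
cat > fit.py <<'E'
from h import *
def rects(P):
    P=P.reshape(-1,3)
    for nm,a in dict(grip=(600,760,-130,60,108,130),back=(600,760,-80,80,36,54),box=(460,720,-500,-200,60,80),).items():
        m=(P[:,0]>a[0])&(P[:,0]<a[1])&(P[:,1]>a[2])&(P[:,1]<a[3])&(P[:,2]>a[4])&(P[:,2]<a[5]);Q=P[m]
        if len(Q)<5: print(nm,len(Q));continue
        r=cv2.minAreaRect(Q[:,:2].astype(np.float32)); print(nm,len(Q),np.median(Q[:,2]).round(1),"c",np.round(r[0],1),"size",np.round(r[1],1),"ang",round(r[2],1))
U=np.array([-.195,.981,0]); V=np.array([-.981,-.195,0]); H=np.array([513.8,-70.9,18.])  # V = tray y (left of x)
def tray_frame(th):
    ex=U*np.cos(th)+np.array([0,0,np.sin(th)]); ez=-U*np.sin(th)+np.array([0,0,np.cos(th)])
    low=H+8*ex+6*ez
    return low,ex,V,ez
E
python3 - <<'E'
from fit import *
P=np.load("pics/t7.npy"); rects(P)
Q=P.reshape(-1,3); a=(Q-H)@U; c=(Q-H)@V
m=(a>140)&(a<260)&(abs(c)<32)&(Q[:,2]>20)&(Q[:,2]<110)
k=np.polyfit(a[m],Q[m,2],1); print("floor tilt",np.arctan(k[0]),k, m.sum())
low,ex,ey,ez=tray_frame(0.28); T=np.stack([(Q-low)@ex,(Q-low)@ey,(Q-low)@ez],1)
m=(T[:,0]>0)&(T[:,0]<130)&(abs(T[:,1])<20)&(T[:,2]>-5)&(T[:,2]<60)
for x in range(0,130,4):
    s=m&(T[:,0]>=x)&(T[:,0]<x+4)
    if s.sum(): print(x+2,T[s,2].mean().round(1),T[s,2].max().round(1))
m=(T[:,0]>10)&(T[:,0]<95)&(T[:,2]>15)&(T[:,2]<28); print("dowel y range",np.percentile(T[m,1],[1,99]))
E
```

```text
grip 156 119.7 c [681.1 -44.8] size [25.8 36.8] ang 79.6
back 38 43.2 c [722.2 -14.7] size [ 38.9 138.2] ang 47.1
box 711 67.9 c [ 578.7 -307.6] size [172.4 142. ] ang 85.2
floor tilt 0.2798310905327768 [ 0.28737146 23.86161009] 1304
2 34.8 59.9
6 20.2 25.4
10 20.4 25.8
14 19.6 28.6
18 17.8 26.2
22 15.4 23.1
26 18.0 19.4
30 20.9 24.4
34 21.1 28.8
38 19.9 25.0
42 15.7 25.9
46 17.6 23.4
50 20.4 24.2
54 21.2 25.2
58 21.0 29.5
62 17.9 25.4
66 16.2 23.9
70 18.4 21.8
74 20.4 22.8
78 21.5 25.8
82 19.1 26.8
86 8.6 22.5
90 0.9 15.6
94 -0.5 3.7
98 -0.9 2.6
102 -0.2 3.6
106 -0.8 2.5
110 0.5 5.7
114 -0.3 3.8
118 -0.7 4.1
122 -0.3 3.7
126 -0.2 4.8
130 0.3 5.7
dowel y range [-320.83466143   51.57128639]
```

Run:
```python
from fit import *
for n in("t7",):
    P=np.load(f"pics/{n}.npy")
    Q=P.reshape(-1,3);m=(Q[:,0]>640)&(Q[:,0]<760)&(Q[:,1]>0)&(Q[:,1]<40)&(Q[:,2]>30)&(Q[:,2]<54);q=Q[m]
    print(m.sum(),cv2.minAreaRect(q[:,:2].astype(np.float32)))
plan([((681,-44.8,190),yawdown(79)) ],60,vmax=.048,amax=.14)
```

```text
42 ((692.04296875, 17.01803970336914), (13.082585334777832, 73.33478546142578), 78.46575164794922)
0.0002 0.0008 0.043 -0.0172 -0.0384 0.0086 60; 0.0002 0.0008 0.043 -0.0188 -0.0377 0.0086 60; 0.0002 0.0008 0.043 -0.0204 -0.0368 0.0086 60; 0.0002 0.0008 0.043 -0.022 -0.0359 0.0086 60; 0.0002 0.0008 0.043 -0.0235 -0.0349 0.0086 60; 0.0002 0.0008 0.043 -0.025 -0.0339 0.0085 60; 0.0002 0.0008 0.043 -0.0265 -0.0328 0.0085 60; 0.0002 0.0008 0.043 -0.0278 -0.0316 0.0085 60; 0.0002 0.0008 0.043 -0.0292 -0.0304 0.0085 60
```

>>> {"method": "play_rows", "body": {"targets": "0 0 0.043 -0.0172 -0.0384 0.0086 60; 0 0 0.043 -0.0188 -0.0377 0.0086 60; 0 0 0.043 -0.0204 -0.0368 0.0086 60; 0 0 0.043 -0.022 -0.0359 0.0086 60; 0 0 0.043 -0.0235 -0.035 0.0086 60; 0 0 0.043 -0.025 -0.034 0.0085 60; 0 0 0.043 -0.0265 -0.033 0.0085 60; 0 0 0.043 -0.028 -0.0316 0.0085 60; 0 0 0.043 -0.029 -0.0304 0.0085 60; 0 0 0 0 0 0 60"}}

```text
clock: 16.77
position: [678.3, -49.0, 183.6]
ee_rot: [-0.307, -3.124, 0.006]
wrist_force: [-0.2, 0.0, -0.7]
gripper_width: 0.602
```

Run:
```python
from fit import *
st()
p,P,o=snap("wrist","w8"); rects(P)
plan([((681,-44.8,69),yawdown(79)) ],60,vmax=.03,amax=.14)
```

```text
t 16.77 p [678.3 -49.  183.6] yawy 78.78 z [-0.003 -0.003 -1.   ] F [-0.2  0.  -0.7] w 52.3 q [ 0.17  0.5   0.12  0.   -1.2  -1.93]
grip 2022 120.4 c [680.8 -46.5] size [25.9 35.3] ang 78.5
back 357 43.3 c [693.8  14.1] size [12.7 73.5] ang 78.4
box 4056 68.9 c [ 582.3 -264.5] size [ 83.1 140.3] ang 84.8
-0.0009 -0.0005 -0.0005 -0.0007 0.001 0.0289 60; -0.0009 -0.0005 -0.0005 -0.0006 0.0009 0.0289 60; -0.0009 -0.0005 -0.0005 -0.0006 0.0009 0.0289 60; -0.0009 -0.0005 -0.0005 -0.0006 0.0009 0.0289 60
```

View pics/w8.png

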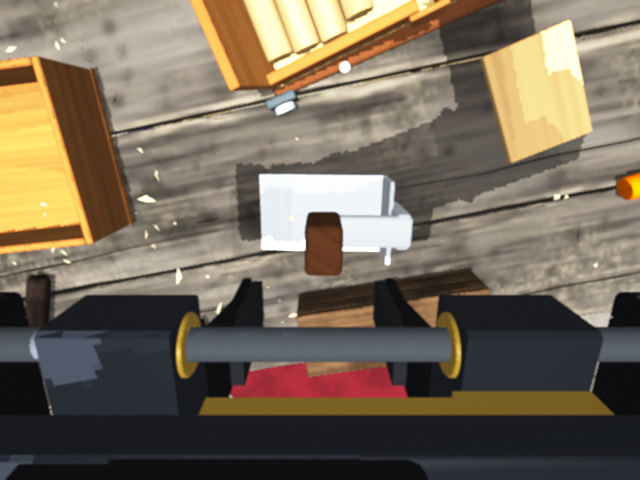

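>>> {"method": "play_rows", "body": {"targets": "0 0 0 -0.0025 0.0025 0.03 60; 0 0 0 0 0 0.03 60; 0 0 0 0 0 0.03 60; 0 0 0 0 0 0.0245 60; 0 0 0 0 0 0 0; 0 0 0 0 0 0 0; 0 0 0 0 0 0 0; 0 0 0 0 0 0 0; 0 0 0 0 0 0 0", "newtons": 60}}

```text
clock: 17.95
position: [682.3, -45.1, 73.4]
ee_rot: [0.3, 3.124, -0.005]
wrist_force: [-0.8, -2.4, 4.4]
gripper_width: 0.293
```

Run:
```python
from fit import *
st()
```

```text
t 17.95 p [682.3 -45.1  73.4] yawy 79.02 z [ 0.003 -0.003 -1.   ] F [-0.8 -2.4  4.4] w 25.5 q [ 0.17  0.59 -0.01  0.   -0.97 -1.94]
```

>>> {"method": "play_rows", "body": {"targets": "0 0 0 0 0 0 0; 0 0 0 0 0 -0.02 0; 0 0 0 0 0 -0.04 0; 0 0 0 0 0 -0.04 0; 0 0 0 0 0 -0.04 0; 0 0 0 0 0 -0.02 0; 0 0 0 0 0 0 0"}}

```text
clock: 18.82
position: [681.8, -43.8, 232.4]
ee_rot: [0.301, 3.125, -0.002]
wrist_force: [0.1, 0.2, -2.9]
gripper_width: 0.294
```

```bash
cat >> fit.py <<'E'
D=72.0
def scoop_pose(orig,Rs):  # Rs: 3x3 scoop axes in world -> tool pose
    x,y,z=Rs.T; T=np.stack([np.cross(x,-z),x,-z],1)  # tool y=scoop x, tool z=-scoop z
    return np.array(orig)+z*D, Rot.from_matrix(T)
def in_tray(x,z,th=0.28,pitch=None,lat=0,lipfix=False):
    """scoop origin at tray coords (x,lat,z) of the tray at th; scoop pitch angle"""
    low,ex,ey,ez=tray_frame(th)
    p=th if pitch is None else pitch
    sx=U*np.cos(p)+np.array([0,0,np.sin(p)]); sz=-U*np.sin(p)+np.array([0,0,np.cos(p)])
    return low+x*ex+lat*ey+z*ez, np.stack([sx,V,sz],1)
def lip_tray(lx,lz,pitch,th=0.28):
    """pose with lip bottom edge at tray coords lx,lz"""
    o,R=in_tray(lx,lz,th,pitch); return scoop_pose(o+60*R[:,0],R)
E
python3 - <<'E'
from fit import *
o=st()
p,P,o=snap("wrist","w9")
p,S,o=snap("scene","s9"); crop("s9",200,100,460,340,2.4)
R=Rot.from_rotvec(o["ee_rot"]).as_matrix()
for X in(P,S):
    Q=((X-o["position"])@R).reshape(-1,3)  # tool coords
    m=(abs(Q[:,0])<35)&(Q[:,1]>-60)&(Q[:,1]<-20)&(Q[:,2]>50)&(Q[:,2]<90)
    if m.sum()>5: print("blade z in tool",m.sum(),np.percentile(Q[m,2],[5,50,95]))
    m=(abs(Q[:,0])<60)&(Q[:,1]>-90)&(Q[:,1]<80)&(Q[:,2]>60)&(Q[:,2]<85)
    if m.sum()>5: print("blade ext x,y",np.percentile(Q[m,0],[1,99]),np.percentile(Q[m,1],[1,99]),cv2.minAreaRect(Q[m,:2].astype(np.float32)))
t1=lip_tray(112,75,0.28); print(t1[0])
plan([t1],0,vmax=.045,amax=.13)
E
```

```text
t 18.82 p [681.8 -43.8 232.4] yawy 79.01 z [ 0.002 -0.002 -1.   ] F [ 0.1  0.2 -2.9] w 25.6 q [ 0.17  0.47  0.2   0.   -1.3  -1.94]
blade z in tool 5400 [67.61371499 69.07424261 70.72404115]
blade ext x,y [-34.14521329  36.33552297] [-59.80946632  55.35071359] ((-0.4619598388671875, -1.1455116271972656), (74.49868774414062, 120.0366439819336), 0.25113773345947266)
blade z in tool 159 [69.28215171 71.24206764 72.88812386]
blade ext x,y [-35.31006717  38.63155273] [-58.57091787  63.49062565] ((1.4271583557128906, 4.615562438964844), (77.69415283203125, 127.64698791503906), 0.646239697933197)
[488.31202489  57.32412094 214.7854988 ]
-0.0557 0.0102 -0.0772 0.0416 0.0126 0.003 0; -0.0557 0.0102 -0.0772 0.0404 0.0155 0.0042 0; -0.0557 0.0102 -0.0772 0.0391 0.0183 0.0056 0; -0.0557 0.0102 -0.0772 0.0375 0.0209 0.0071 0; -0.0557 0.0102 -0.0772 0.0357 0.0233 0.0087 0
```

View pics/w9.png

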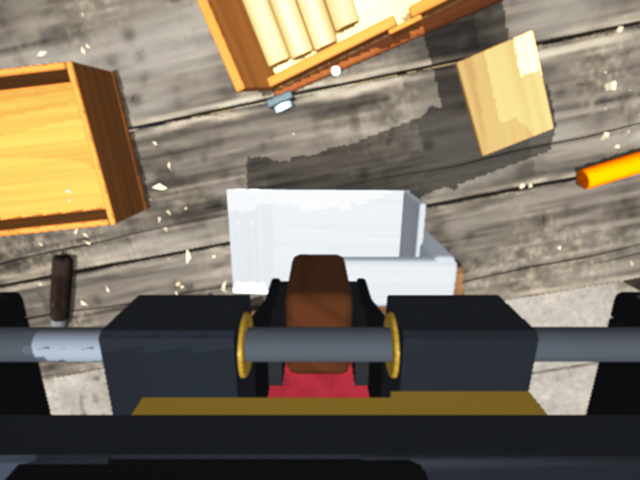

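>>> {"method": "play_rows", "body": {"targets": "-0.0557 0.0102 -0.0772 0.0416 0.0126 0.003 0; -0.0557 0.0102 -0.0772 0.0404 0.0155 0.0042 0; -0.0557 0.0102 -0.0772 0.039 0.0183 0.0056 0; -0.0557 0.0102 -0.0772 0.0375 0.021 0.007 0; -0.0557 0.0102 -0.0772 0.0357 0.0233 0.0087 0; 0 0 0 0 0 0 0"}}

```text
clock: 19.68
position: [486.3, 57.0, 214.8]
ee_rot: [0.303, -3.069, -0.431]
wrist_force: [1.5, -0.6, -2.4]
gripper_width: 0.291
```

Run:
```python
from fit import *
o=st()
p,P,o=snap("wrist","w10")
p,S,o=snap("top","t10"); crop("t10",240,160,500,340,2.5)
p,S,o=snap("scene","s10"); crop("s10",200,100,460,340,2.4)
t1=lip_tray(112,75,0.29)
plan([t1,lip_tray(112,6,0.29)],0,vmax=.03,amax=.13)
```

```text
t 19.68 p [486.3  57.  214.8] yawy 101.27 z [-0.055  0.27  -0.961] F [ 1.5 -0.6 -2.4] w 25.3 q [ 0.25  0.18 -0.18 -0.3  -1.21 -1.52]
-0.0124 0.0024 0.0004 0.0012 -0.0001 0.0004 0; 0 0 0 0 -0.0002 0.023 0; 0 0 0 0 -0.0002 0.023 0; 0 0 0 0 -0.0002 0.023 0
```

View pics/w10.png

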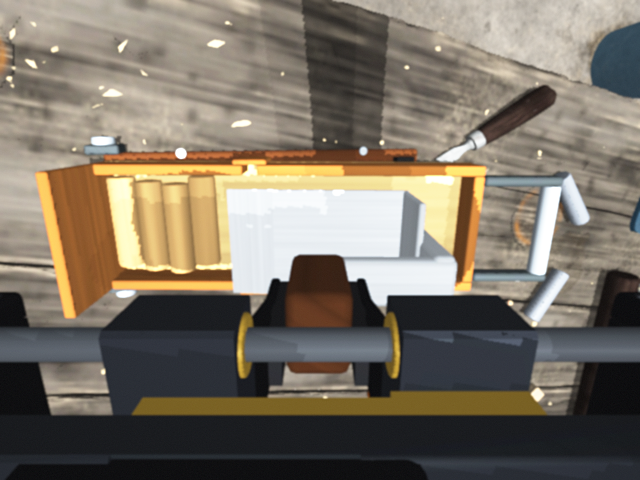

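View pics/s10_c200_100.png

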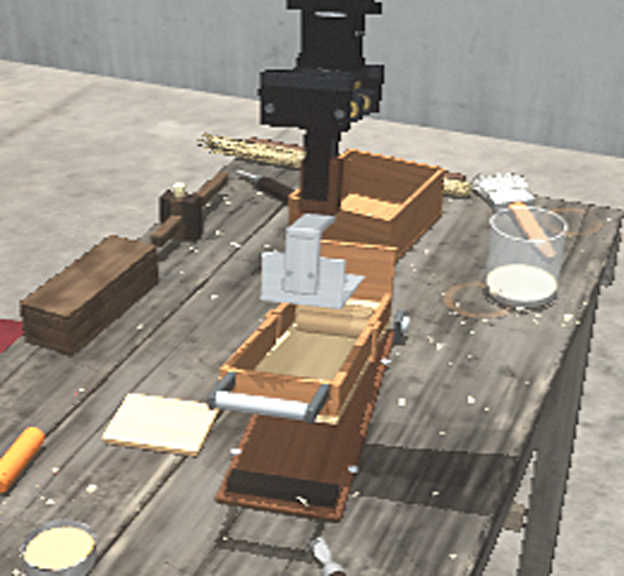

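Run:
```python
from fit import *
P=np.load("pics/w10.npy"); low,ex,ey,ez=tray_frame(.28)
T=np.stack([(P-low)@ex,(P-low)@ey,(P-low)@ez],-1)
for u in range(96,236,5): print(u,T[220,u].round(1),end=" | ")
```

```text
96 [-1.9 10.2 37. ] | 101 [-2.1  8.5 30.2] | 106 [-1.4  7.1 24.4] | 111 [-2.6  4.8 15.1] | 116 [ 5.   6.3 21.2] | 121 [ 9.5  6.5 21.9] | 126 [12.9  6.2 20.5] | 131 [17.   6.2 20.6] | 136 [18.5  4.9 15.4] | 141 [24.6  5.9 19.3] | 146 [30.1  6.6 22.1] | 151 [33.7  6.3 21.1] | 156 [37.5  6.1 20.4] | 161 [40.6  5.5 17.9] | 166 [45.3  5.8 19.2] | 171 [50.1  6.3 20.9] | 176 [55.1  6.8 23. ] | 181 [58.2  6.2 20.5] | 186 [61.4  5.6 18. ] | 191 [63.5  4.1 12. ] | 196 [70.8  6.4 21.2] | 201 [75.3  6.6 22.3] | 206 [79.1  6.4 21.3] | 211 [82.6  5.9 19.2] | 216 [85.4  4.8 14.7] | 221 [85.5  1.  -0.7] | 226 [90.1  1.2 -0.1] | 231 [112.6  19.7  75.5] |
```

View pics/t10_c240_160.png

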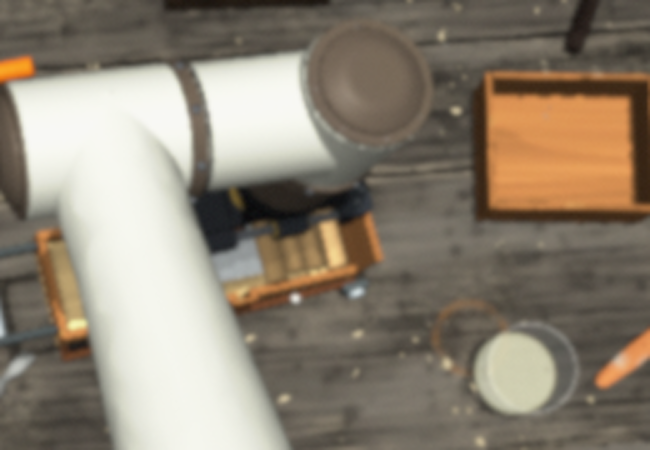

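Run:
```python
from fit import *
P=np.load("pics/w10.npy"); low,ex,ey,ez=tray_frame(.28)
T=np.stack([(P-low)@ex,(P-low)@ey,(P-low)@ez],-1).reshape(-1,3)
m=(T[:,0]>108)&(T[:,0]<220)&(T[:,2]>70)&(T[:,2]<90)&(abs(T[:,1])<60); print(m.sum(),np.percentile(T[m,1],[.5,99.5]))
for a,b in((115,140),(190,215)):
    s=m&(T[:,0]>a)&(T[:,0]<b); print(a,np.percentile(T[s,1],[.5,99.5]))
m=(T[:,0]>20)&(T[:,0]<250)&(T[:,2]>27)&(T[:,2]<33)&(abs(T[:,1])<70); y=T[m,1]; print("rim",np.percentile(y[y>0],[1,99]),np.percentile(y[y<0],[1,99]))
```

```text
12488 [-32.29834314  40.05049599]
115 [-33.3090596   40.12419104]
190 [-5.54203455 39.90009015]
rim [44.1136748 55.4268369] [-55.05787708 -43.45351735]
```

>>> {"method": "play_rows", "body": {"targets": "-0.0124 0 0 -0.002 0 0.0004 0; 0 0 0 0 -0.0002 0.023 0; 0 0 0 0 -0.0002 0.023 0; 0 0 0 0 -0.0002 0.02 0; 0 0 0 0 0 0 0"}}

```text
clock: 20.45
position: [487.5, 75.3, 150.8]
ee_rot: [0.301, -3.065, -0.449]
wrist_force: [-0.3, -0.2, -2.9]
gripper_width: 0.292
```

```bash
cat >> fit.py <<'E'
def where():
    o=st(); R=Rot.from_rotvec(o["ee_rot"]).as_matrix(); p=o["position"]
    lip=p+R[:,2]*D-R[:,1]*60; heel=p+R[:,2]*D+R[:,1]*60
    low,ex,ey,ez=tray_frame(.28)
    f=lambda q:np.round([(q-low)@ex,(q-low)@ey,(q-low)@ez],1)
    print("lip tray",f(lip),"heel",f(heel),"pitch",np.arcsin(R[2,1]).round(3)); return o
E
python3 - <<'E'
from fit import *
where()
E
```

```text
t 20.45 p [487.5  75.3 150.8] yawy 101.23 z [-0.057  0.281 -0.958] F [-0.3 -0.2 -2.9] w 25.4 q [ 0.27  0.25 -0.26 -0.33 -1.06 -1.49]
lip tray [112.2  -2.6   7.9] heel [232.2  -2.6   9.2] pitch 0.291
```

>>> {"method": "play_rows", "body": {"targets": "0 0 0 0 0 0.005 0; 0 0 0 0 0 0.003 0; 0 0 0 0 0 0.001 0; 0 0 0 0 0 0 0"}}

```text
clock: 20.95
position: [487.9, 78.0, 144.6]
ee_rot: [0.304, -3.07, -0.45]
wrist_force: [-0.9, -0.2, -0.6]
gripper_width: 0.298
```

Run:
```python
from fit import *
where()
```

```text
t 20.95 p [487.9  78.  144.6] yawy 101.34 z [-0.052  0.282 -0.958] F [-0.9 -0.2 -0.6] w 25.9 q [ 0.28  0.26 -0.27 -0.34 -1.04 -1.48]
lip tray [113.   -4.    1.2] heel [233.   -3.9   2.5] pitch 0.291
```

>>> {"method": "play_rows", "body": {"targets": "0 0 0 0.001 0 0.001 0; 0 0 0 0 -0.008 0 0; 0 0 0 0 -0.008 0 0; 0 0 0 0 -0.008 0 0; 0 0 0 0 -0.008 -0.0001 0; 0 0 0 0 -0.008 -0.0001 0; 0 0 0 0 -0.008 -0.0001 0; 0 0 0 0 0 0 0"}}

```text
clock: 21.95
position: [497.5, 32.5, 131.0]
ee_rot: [0.304, -3.074, -0.45]
wrist_force: [0.7, -0.7, 5.4]
gripper_width: 0.292
```

Run:
```python
from fit import *
where()
p,P,o=snap("wrist","w11")
```

```text
t 21.95 p [497.5  32.5 131. ] yawy 101.38 z [-0.048  0.282 -0.958] F [ 0.7 -0.7  5.4] w 25.4 q [ 0.18  0.29 -0.26 -0.34 -1.04 -1.38]
lip tray [64.4 -4.8  1.1] heel [184.4  -4.6   2.3] pitch 0.29
```

View pics/w11.png

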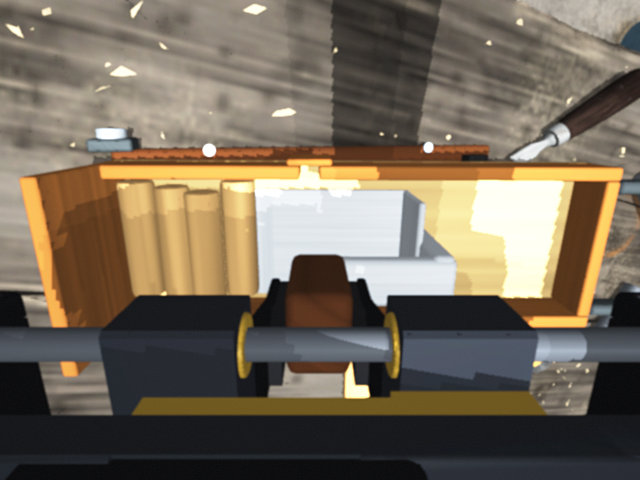

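>>> {"method": "play_rows", "body": {"targets": "0 0 0 0 -0.008 -0.0001 0; 0 0 0 0 -0.008 -0.0001 0; 0 0 0 0 -0.008 -0.0001 0; 0 0 0 0 -0.008 -0.0001 0; 0 0 0 0 -0.008 -0.0001 0; 0 0 0 0 -0.008 -0.0001 0; 0 0 0 0 -0.006 -0.0001 0; 0 0 0 0 0 0 0"}}

```text
clock: 23.0
position: [507.3, -18.0, 116.2]
ee_rot: [0.305, -3.073, -0.45]
wrist_force: [-0.2, 1.1, 6.1]
gripper_width: 0.296
```

Run:
```python
from fit import *
where()
p,P,o=snap("wrist","w12")
```

```text
t 23.0 p [507.3 -18.  116.2] yawy 101.39 z [-0.049  0.282 -0.958] F [-0.2  1.1  6.1] w 25.8 q [ 0.08  0.33 -0.24 -0.33 -1.05 -1.28]
lip tray [11.  -4.6  1.1] heel [131.   -4.3   2.3] pitch 0.29
```

View pics/w12.png

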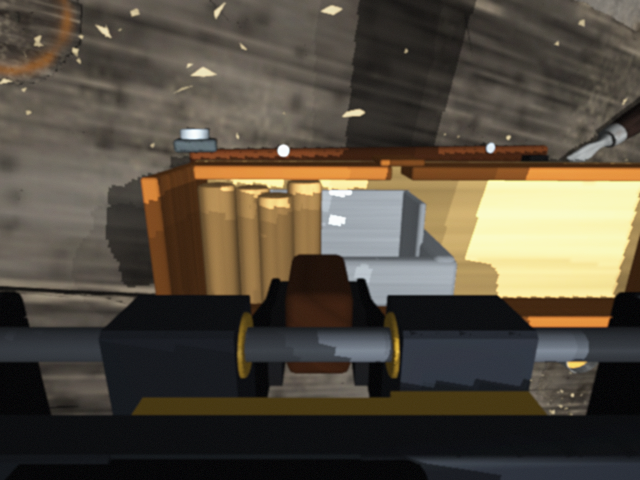

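>>> {"method": "play_rows", "body": {"targets": "0 0 0 0 -0.005 -0.0001 0; 0 0 0 0 -0.004 0 0; 0 0 0 0 0 0 0"}}

```text
clock: 23.42
position: [508.9, -26.1, 113.9]
ee_rot: [0.305, -3.073, -0.451]
wrist_force: [-0.6, 1.3, 7.3]
gripper_width: 0.293
```

Run:
```python
from fit import *
where()
```

```text
t 23.43 p [508.9 -26.1 113.9] yawy 101.4 z [-0.049  0.282 -0.958] F [-0.6  1.3  7.3] w 25.4 q [ 0.07  0.34 -0.23 -0.33 -1.05 -1.27]
lip tray [ 2.4 -4.6  1.2] heel [122.4  -4.3   2.4] pitch 0.291
```

Run:
```python
from fit import *
o=where()
ps=np.linspace(.29,-.29,9)[1:]
w=[]
for p in ps:
    q,R=lip_tray(2.5+1.5*(0.29-p)/.58,1.2+120*max(0,np.sin(.28-p)),p)
    q=q-4.5*np.array([-.981,-.195,0])*1  # keep lateral offset
    w.append((q,R))
plan(w,0,vmax=.05,amax=.2)
low,ex,ey,ez=tray_frame(.28)
print("lat now",(o["position"]-low)@ey)
```

```text
t 23.43 p [508.9 -26.1 113.9] yawy 101.4 z [-0.049  0.282 -0.958] F [-0.6  1.3  7.3] w 25.4 q [ 0.07  0.34 -0.23 -0.33 -1.05 -1.27]
lip tray [ 2.4 -4.6  1.2] heel [122.4  -4.3   2.4] pitch 0.291
0.0731 0.007 0.0024 -0.0006 0.0055 -0.003 0; 0.0725 0 -0 0 0.0047 -0.0041 0; 0.0725 -0 0 -0 0.0041 -0.004 0; 0.0725 0 0 -0 0.0035 -0.0038 0; 0.0725 -0 0 0 0.003 -0.0035 0; 0.0725 -0 -0 -0 0.0025 -0.0031 0; 0.0725 -0 0 0 0.002 -0.0026 0; 0.0725 -0 -0 -0 0.0016 -0.0021 0

lat now -3.952126126534325
```

>>> {"method": "play_rows", "body": {"targets": "0.073 0 0 0 0.0055 -0.003 0; 0.0725 0 0 0 0.0047 -0.0041 0; 0.0725 0 0 0 0.0041 -0.004 0; 0.0725 0 0 0 0.0035 -0.0038 0; 0.0725 0 0 0 0.003 -0.0035 0; 0.0725 0 0 0 0.0025 -0.0031 0; 0.0725 0 0 0 0.002 -0.0026 0; 0.0725 0 0 0 0.0016 -0.0021 0; 0 0 0 0 0 0 0"}}

```text
clock: 24.55
position: [504.0, -0.8, 142.2]
ee_rot: [-0.306, 3.058, -0.447]
wrist_force: [0.3, -0.0, 5.5]
gripper_width: 0.295
```

Run:
```python
from fit import *
where()
p,P,o=snap("wrist","w13")
p,P,o=snap("scene","s13"); crop("s13",200,100,460,340,2.4)
```

```text
t 24.55 p [504.   -0.8 142.2] yawy 101.35 z [ 0.064 -0.28  -0.958] F [ 0.3 -0.   5.5] w 25.6 q [ 0.49  0.24 -0.56  0.37 -0.89 -2.11]
lip tray [ 4.9 -4.8 65.7] heel [105.9  -4.6   0.9] pitch -0.291
```

View pics/w13.png

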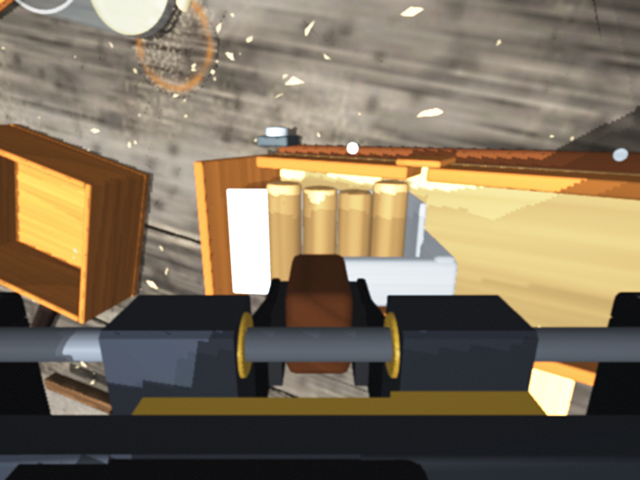

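View pics/s13_c200_100.png

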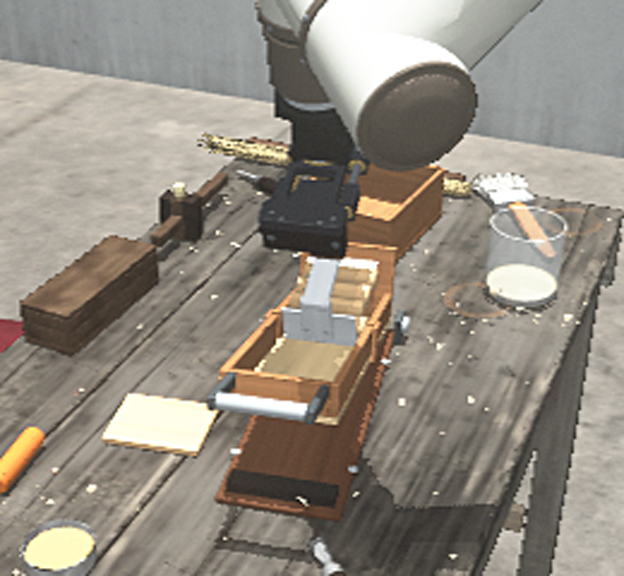

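```bash
cat >> fit.py <<'E'
def boxpose(c,yaw,lx,lz,p,lat=0):
    a=np.deg2rad(yaw); u=np.array([np.cos(a),np.sin(a),0]); v=np.array([-np.sin(a),np.cos(a),0])
    sx=u*np.cos(p)+np.array([0,0,np.sin(p)]); sz=-u*np.sin(p)+np.array([0,0,np.cos(p)])
    R=np.stack([sx,v,sz],1); lip=np.array([c[0],c[1],0])+u*lx+v*lat+np.array([0,0,lz])
    return scoop_pose(lip+60*sx,R)
E
python3 - <<'E'
from fit import *
o=st()
low,ex,ey,ez=tray_frame(.28)
R0=in_tray(0,0,pitch=-.38)[1]; Rt=scoop_pose([0,0,0],R0)[1]
p0=o["position"]
B=(578.7,-307.6)
up=p0+[0,0,60]; up2=p0+[0,0,100]
e=boxpose(B,85.2,40,135,-.38); print(e[0])
plan([(up,Rot.from_rotvec(o["ee_rot"])),(up2,Rt)],0,vmax=.02)
plan([e],0,vmax=.032,start=(up2,Rt))
E
```

```text
t 24.65 p [504.1  -1.  142.2] yawy 101.25 z [ 0.063 -0.279 -0.958] F [0.7 0.8 5.4] w 25.4 q [ 0.49  0.24 -0.56  0.36 -0.89 -2.11]
[ 588.94435636 -185.60321381  179.6086256 ]
0 0 0 -0.0001 -0.0057 -0.0192 0; 0 0 0 -0.0001 -0.0057 -0.0192 0; 0 0 0 -0.0001 -0.0057 -0.0192 0; 0.0452 0.0039 -0.0001 -0.0001 -0.0057 -0.0192 0; 0.0452 0.0039 -0.0001 -0.0001 -0.0066 -0.0189 0

-0 0.0148 0.0371 -0.0068 -0.0229 0.0188 0; -0 0.0148 0.0371 -0.0079 -0.0226 0.0187 0; 0 0.0148 0.0371 -0.009 -0.0223 0.0185 0; -0 0.0148 0.0371 -0.0101 -0.022 0.0184 0; -0 0.0148 0.0371 -0.0112 -0.0216 0.0182 0; -0 0.0148 0.0371 -0.0122 -0.0211 0.0181 0; 0 0.0148 0.0371 -0.0133 -0.0207 0.0179 0
```

>>> {"method": "play_rows", "body": {"targets": "0 0 0 0 -0.003 -0.01 0; 0 0 0 0 -0.0057 -0.019 0; 0 0 0 0 -0.0057 -0.019 0; 0 0 0 0 -0.0057 -0.019 0; 0.045 0.004 0 0 -0.006 -0.019 0; 0.045 0.004 0 0 -0.0066 -0.019 0; 0 0 0 0 -0.007 -0.019 0; 0 0 0 0 0 0 0"}}

```text
clock: 25.65
position: [502.4, -1.6, 271.3]
ee_rot: [-0.296, 3.038, -0.581]
wrist_force: [0.0, 0.5, -3.8]
gripper_width: 0.291
```

Run:
```python
from fit import *
where()
p,P,o=snap("wrist","w14")
p,P,o=snap("top","t14"); rects(P)
e=boxpose((578.7,-307.6),85.2,40,145,-.38); print(e[0])
plan([e],0,vmax=.032)
```

```text
t 25.65 p [502.4  -1.6 271.3] yawy 101.14 z [ 0.069 -0.363 -0.929] F [ 0.   0.5 -3.8] w 25.3 q [ 0.54  0.13 -0.38  0.38 -1.23 -2.07]
lip tray [ 38.   -2.  197.8] heel [133.   -2.2 124.4] pitch -0.378
grip 0
back 6 42.9 c [759.2 -56.5] size [44.3  1.5] ang 87.4
box 715 68.1 c [ 579. -307.] size [171.5 142.9] ang 84.9
[ 588.94435636 -185.60321381  189.6086256 ]
0 0.0138 0.037 -0.0073 -0.0219 0.021 0; 0 0.0138 0.037 -0.0084 -0.0216 0.0209 0; 0 0.0138 0.037 -0.0095 -0.0213 0.0207 0; 0 0.0138 0.037 -0.0106 -0.0209 0.0206 0; 0 0.0138 0.037 -0.0116 -0.0205 0.0205 0; 0 0.0138 0.037 -0.0127 -0.02 0.0203 0; 0 0.0138 0.037 -0.0137 -0.0196 0.0201 0
```

View pics/w14.png

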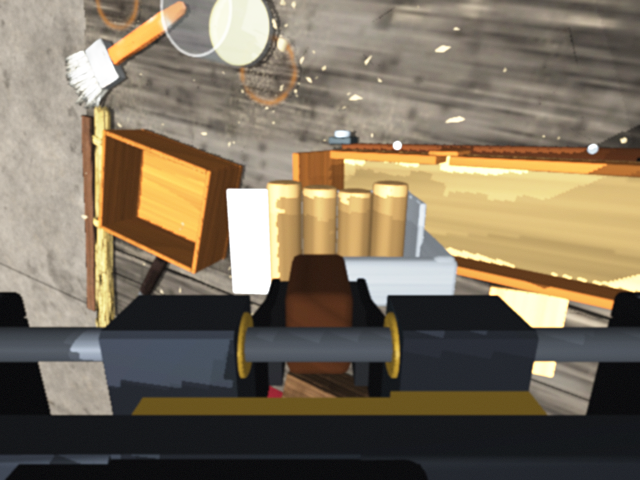

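>>> {"method": "play_rows", "body": {"targets": "0 0.007 0.0185 -0.0036 -0.011 0.0105 0; 0 0.0138 0.037 -0.008 -0.0217 0.021 0; 0 0.0138 0.037 -0.009 -0.0215 0.0208 0; 0 0.0138 0.037 -0.01 -0.021 0.0206 0; 0 0.0138 0.037 -0.011 -0.0207 0.0205 0; 0 0.0138 0.037 -0.0122 -0.0203 0.0204 0; 0 0.0069 0.0185 -0.0066 -0.0099 0.01 0; 0 0.0069 0.0185 -0.007 -0.0097 0.01 0; 0 0.004 0.01 -0.004 -0.005 0.006 0; 0 0 0 0 0 0 0"}}

```text
clock: 27.0
position: [587.7, -179.3, 192.9]
ee_rot: [-0.114, -3.071, 0.591]
wrist_force: [0.1, 0.1, -4.2]
gripper_width: 0.295
```

Run:
```python
from fit import *
st()
p,P,o=snap("wrist","w15"); rects(P)
p,P,o=snap("top","t15"); rects(P)
B=(579,-307)
w=[boxpose(B,85.2,lx,lz,p) for lx,lz,p in [(40,125,-.2),(38,98,-.05),(37,86,.1),(36,80,.24),(35,70,.38),(35,58,.52),(35,46,.65),(35,38,.75)]]
plan(w,0,vmax=.06,amax=.187)
```

```text
t 27.0 p [ 587.7 -179.3  192.9] yawy 85.73 z [-0.026 -0.37  -0.929] F [ 0.1  0.1 -4.2] w 25.7 q [ 0.14  0.37 -0.27  0.43 -1.06 -2.02]
grip 0
back 0
box 3588 69.1 c [ 578.2 -309.1] size [171.4 139.6] ang 85.3
grip 0
back 0
box 530 68.2 c [ 578.9 -307.6] size [171.5 141.7] ang 85.1
-0.1799 0.0053 0.0096 -0.0018 -0.0106 0.0149 0; -0.15 -0 0 0 -0.008 0.0187 0; -0.15 0 0 0 -0.0118 0.0039 0; -0.14 0 -0 -0 -0.0122 -0.0018 0; -0.14 -0 -0 0 -0.014 0.0018 0; -0.14 0 0 -0 -0.0151 0.0035 0; -0.13 0 -0 0 -0.0158 0.0032 0; -0.1 0 0 -0 -0.0123 0.0007 0
```

View pics/w15.png

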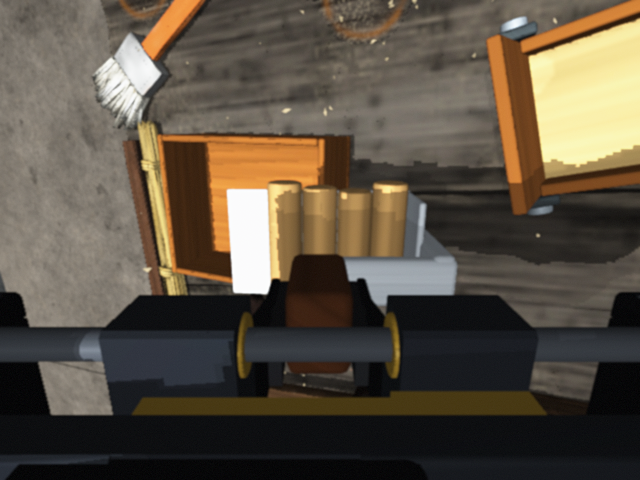

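>>> {"method": "play_rows", "body": {"targets": "-0.18 0.005 0.01 -0.0018 -0.0106 0.0149 0; -0.15 0 0 0 -0.008 0.0187 0; -0.15 0 0 0 -0.0118 0.004 0; -0.14 0 0 0 -0.0122 -0.0018 0; -0.14 0 0 0 -0.014 0.0018 0; -0.14 0 0 0 -0.015 0.0035 0; -0.13 0 0 0 -0.0158 0.0032 0; -0.1 0 0 0 -0.0123 0.0007 0; 0 0 0 0 0 0 0; 0 0 0 0 0 0 0"}}

```text
clock: 28.35
position: [581.8, -277.3, 132.1]
ee_rot: [0.12, 2.893, 1.135]
wrist_force: [-0.2, 0.6, -2.4]
gripper_width: 0.293
```

Run:
```python
from fit import *
st()
p,P,o=snap("wrist","w16"); 
p,P,o=snap("top","t16"); crop("t16",380,150,580,300,4)
```

```text
t 28.35 p [ 581.8 -277.3  132.1] yawy 85.28 z [ 0.057  0.677 -0.733] F [-0.2  0.6 -2.4] w 25.5 q [-0.55  0.71  0.39 -0.65 -1.63 -1.02]
```

View pics/w16.png

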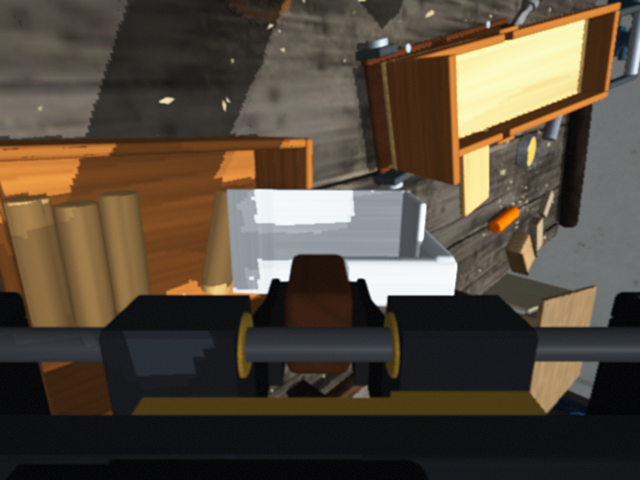

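View pics/t16_c380_150.png

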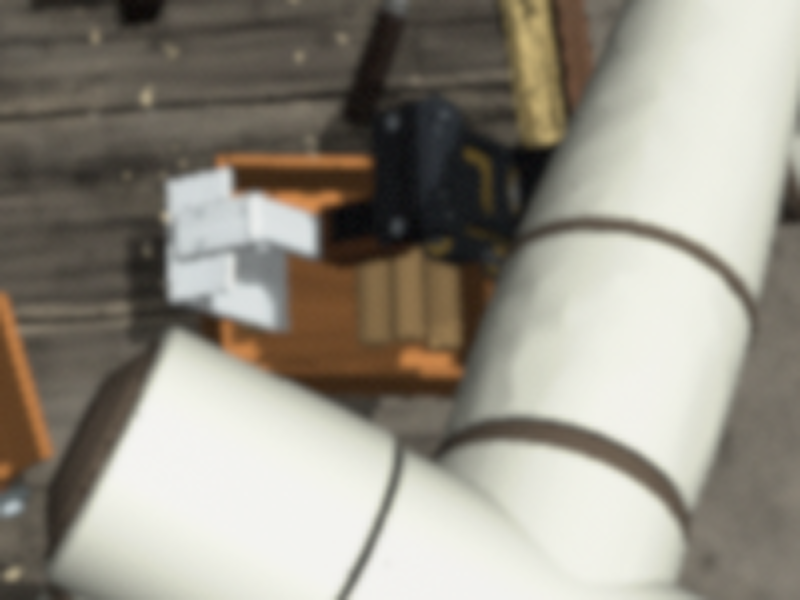

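Run:
```python
from fit import *
o=st()
p0=o["position"];R0=Rot.from_rotvec(o["ee_rot"])
Rl=yawdown(101.2)
a=p0+[0,8,100]
plan([(a,R0)],0,vmax=.035)
plan([((590,-150,220),yawdown(90)),((626.7,2.5,150),Rl)],0,vmax=.045,amax=.15,start=(a,R0))
```

```text
t 28.45 p [ 582.1 -276.6  133. ] yawy 85.4 z [ 0.058  0.677 -0.733] F [ 0.3  1.3 -3.3] w 25.3 q [-0.55  0.71  0.39 -0.66 -1.63 -1.02]
0 0 0 0.0001 0.0246 -0.0226 0; 0 0 0 0.0001 0.0246 -0.0226 0; 0 0 0 0.0001 0.0246 -0.0226 0

0.1245 0.0055 -0.0129 0.0003 0.0131 0.015 0; 0.1245 0.0055 -0.0129 0.0001 0.0148 0.0133 0; 0.1245 0.0055 -0.0129 -0.0002 0.0164 0.0114 0; 0.1245 0.0055 -0.0129 -0.0005 0.0176 0.0092 0; 0.1245 0.0055 -0.0129 -0.0008 0.0186 0.007 0; 0.1245 0.0055 -0.0129 -0.001 0.0194 0.0046 0; 0 0 -0.0489 -0.0092 0.0381 0.0175 0; 0 0 -0.0489 -0.011 0.0376 0.0175 0; 0 0 -0.0489 -0.0129 0.037 0.0175 0; 0 0 -0.0489 -0.0146 0.0364 0.0175 0
```

>>> {"method": "play_rows", "body": {"targets": "0 0 0 0 0.0246 -0.0226 0; 0 0 0 0 0.0246 -0.0226 0; 0 0 0 0 0.0246 -0.0226 0; 0.1245 0.0055 -0.013 0 0.0131 0.015 0; 0.1245 0.0055 -0.013 0 0.0148 0.0133 0; 0.1245 0.0055 -0.013 0 0.0164 0.0114 0; 0.1245 0.0055 -0.013 -0.0005 0.0176 0.0092 0; 0.1245 0.0055 -0.013 -0.0008 0.0186 0.007 0; 0.1245 0.0055 -0.013 -0.001 0.0194 0.0046 0; 0 0 0 0 0 0 0"}}

```text
clock: 29.7
position: [589.4, -146.2, 219.7]
ee_rot: [0.009, -3.14, -0.005]
wrist_force: [-0.8, 0.7, -2.6]
gripper_width: 0.294
```

>>> {"method": "play_rows", "body": {"targets": "0 0 -0.049 -0.0092 0.038 0.0175 0; 0 0 -0.049 -0.011 0.0376 0.0175 0; 0 0 -0.049 -0.0129 0.037 0.0175 0; 0 0 -0.049 -0.0146 0.0364 0.0175 0; 0 0 0 0 0 0 0"}}

```text
clock: 30.32
position: [626.5, 3.9, 148.1]
ee_rot: [0.309, -3.122, -0.007]
wrist_force: [-0.4, -1.3, -2.7]
gripper_width: 0.29
```

Run:
```python
from fit import *
st()
p,P,o=snap("top","t17"); crop("t17",240,150,560,330,2.4)
p,P,o=snap("wrist","w17")
plan([((626.7,2.5,82),yawdown(101.2))],0,vmax=.03)
```

```text
t 30.32 p [626.5   3.9 148.1] yawy 101.3 z [-0.004  0.004 -1.   ] F [-0.4 -1.3 -2.7] w 25.3 q [ 0.26  0.44 -0.07 -0.01 -1.07 -1.63]
0.0011 -0.0003 -0.0003 0.0001 0.0003 0.0226 0; 0.0011 -0.0003 -0.0003 0.0001 0.0003 0.0226 0; 0.0011 -0.0003 -0.0003 0.0001 0.0003 0.0226 0
```

View pics/t17_c240_150.png

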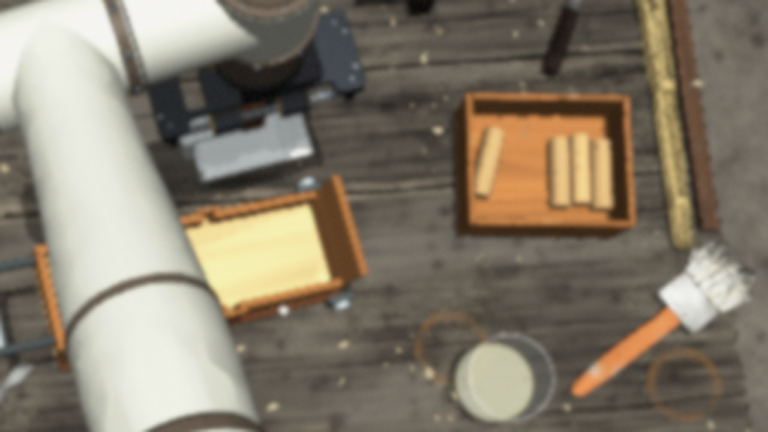

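View pics/w17.png

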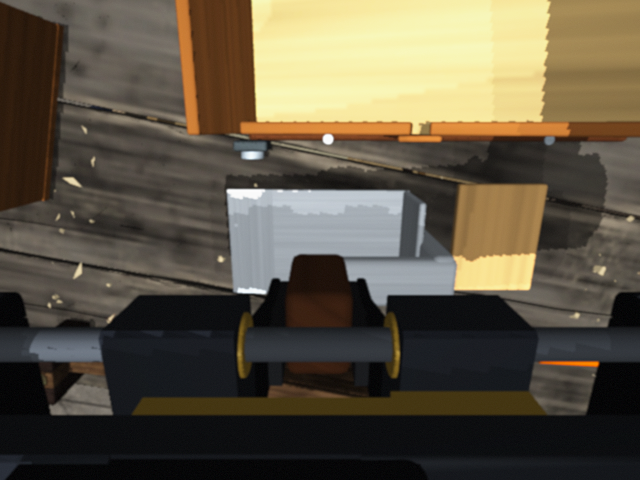

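Run:
```python
from fit import *
P=np.load("pics/w17.npy")
for u,v in [(460,240),(540,190),(455,220),(250,150)]: print(u,v,P[v,u].round(0),((P[v,u]-H)@U).round(0),(-(P[v,u]-H)@V).round(0))
print((np.array([626.7,2.5,18])-H)@U)
```

```text
460 240 [620. 128.   6.] 175.0 143.0
540 190 [564. 180.   9.] 237.0 98.0
455 220 [603. 119.   6.] 169.0 125.0
250 150 [577. -61.  30.] -2.0 64.0
49.98989999999999
```

>>> {"method": "play_rows", "body": {"targets": "0 0 0 0 0 0.025 0; 0 0 0 0 0 0.025 0; 0 0 0 0 0 0.015 0; 0 0 0 0 0 0.006 0; 0 0 0 0 0 0.003 0; 0 0 0 0 0 0 0"}}

```text
clock: 31.18
position: [627.5, 1.4, 75.6]
ee_rot: [0.304, -3.126, -0.005]
wrist_force: [-0.6, -1.0, -3.7]
gripper_width: 0.292
```

Run:
```python
from fit import *
st()
```

```text
t 31.18 p [627.5   1.4  75.6] yawy 101.12 z [-0.001  0.003 -1.   ] F [-0.6 -1.  -3.7] w 25.4 q [ 0.26  0.51 -0.15 -0.   -0.91 -1.63]
```

>>> {"method": "play_rows", "body": {"targets": "0 0 0 0 0 0.002 0; 0 0 0 0 0 0.001 0; 0 0 0 0 0 0 0"}}

```text
clock: 31.55
position: [627.6, 1.4, 73.2]
ee_rot: [0.305, -3.127, -0.004]
wrist_force: [-0.9, -1.9, 3.9]
gripper_width: 0.293
```

Run:
```python
from fit import *
st()
```

```text
t 31.55 p [627.6   1.4  73.2] yawy 101.14 z [-0.     0.003 -1.   ] F [-0.9 -1.9  3.9] w 25.5 q [ 0.26  0.51 -0.16 -0.   -0.9  -1.63]
```

>>> {"method": "play_rows", "body": {"targets": "0 0 0 0 0 0 60; 0 0 0 0 0 0 60; 0 0 0 0 0 0 60; 0 0 0 0 0 0 60; 0 0 0 0 0 -0.02 60; 0 0 0 0 0 -0.04 60; 0 0 0 0 0 -0.04 60; 0 0 0 0 0 -0.03 60; 0 0 0 0 0 0 60"}}

```text
clock: 32.67
position: [628.9, 1.3, 205.1]
ee_rot: [-0.304, 3.122, 0.005]
wrist_force: [-0.3, 0.1, -0.1]
gripper_width: 0.601
```

Run:
```python
from fit import *
st()
p,P,o=snap("wrist","w18")
plan([((449.5,264,195),yawdown(101.2))],60,vmax=.045)
```

```text
t 32.67 p [628.9   1.3 205.1] yawy 101.13 z [ 0.004  0.004 -1.   ] F [-0.3  0.1 -0.1] w 52.2 q [ 0.26  0.39  0.01 -0.   -1.18 -1.63]
0.0004 0.0001 -0.0002 0.0155 0.0365 0.0011 60; 0.0004 0.0001 -0.0002 0.0155 0.0365 0.0011 60; 0.0004 0.0001 -0.0002 0.0155 0.0365 0.0011 60; 0.0004 0.0001 -0.0002 0.0155 0.0365 0.001 60; 0.0004 0.0001 -0.0002 0.0155 0.0365 0.001 60; 0.0004 0.0001 -0.0002 0.0155 0.0365 0.001 60; 0.0004 0.0001 -0.0002 0.0155 0.0365 0.001 60; 0.0004 0.0001 -0.0002 0.0155 0.0365 0.001 60
```

View pics/w18.png

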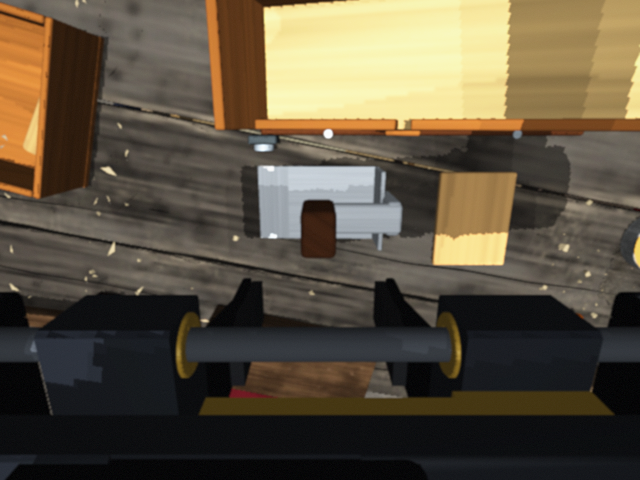

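Scoop stands flat at (318,203), gate flat at (475,218), clear of each other. Now to the bar.

>>> {"method": "play_rows", "body": {"targets": "0 0 0 0.0155 0.0365 0.001 60; 0 0 0 0.0155 0.0365 0.001 60; 0 0 0 0.0155 0.0365 0.001 60; 0 0 0 0.0155 0.0365 0.001 60; 0 0 0 0.0155 0.0365 0.001 60; 0 0 0 0.0155 0.0365 0.001 60; 0 0 0 0.0155 0.0365 0.001 60; 0 0 0 0.0155 0.0365 0.001 60; 0 0 0 0 0 0 60"}}

```text
clock: 33.85
position: [447.5, 264.9, 193.5]
ee_rot: [0.309, -3.122, -0.002]
wrist_force: [0.5, -0.7, -0.5]
gripper_width: 0.602
```

Run:
```python
from fit import *
o=st()
p,P,_=snap("wrist","w19")
Q=P.reshape(-1,3); a=(Q-H)@U; c=(Q-H)@V
m=(a>325)&(a<370)&(abs(c)<25)&(Q[:,2]>130)&(Q[:,2]<165); print(m.sum(),np.percentile(a[m],[1,50,99]),np.percentile(Q[m,2],[5,95]))
print("tcp along",(o["position"]-H)@U,"lat",(o["position"]-H)@V)
```

```text
t 33.85 p [447.5 264.9 193.5] yawy 101.31 z [-0.004  0.001 -1.   ] F [ 0.5 -0.7 -0.5] w 52.4 q [ 0.84  0.22 -0.27 -0.   -1.08 -2.22]
1739 [333.9747406  340.87793903 347.55493625] [149.28764908 154.55221109]
tcp along 342.30229736635766 lat -0.41583587191458093
```

>>> {"method": "play_rows", "body": {"targets": "0 0 0 0 -0.001 0.03 60; 0 0 0 0 0 0.03 60; 0 0 0 0 0 0.0165 60; 0 0 0 0 0 0 0; 0 0 0 0 0 0 0; 0 0 0 0 0 0 0; 0 0 0 0 0 0 0; 0 0 0 0 0 0 0; 0 0 0 0 0 0 0; 0 0 0 0 0 0 0", "newtons": 40}}

```text
clock: 35.15
position: [449.4, 264.3, 119.0]
ee_rot: [0.305, -3.126, -0.008]
wrist_force: [-1.5, 3.5, 1.8]
gripper_width: 0.146
```

>>> {"method": "play_rows", "body": {"targets": "0 0 0 0 0.0034 0.01 0; 0 0 0 0 0.0033 0.01 0; 0 0 0 0 0.0031 0.0101 0; 0 0 0 0 0.0028 0.0102 0; 0 0 0 0 0.0025 0.0103 0; 0 0 0 0 0.0022 0.0103 0; 0 0 0 0 0.0019 0.0104 0; 0 0 0 0 0.0016 0.0105 0; 0 0 0 0 0.0013 0.0105 0"}}

```text
clock: 36.28
position: [445.3, 285.3, 27.1]
ee_rot: [0.307, -3.126, -0.004]
wrist_force: [-2.7, 1.4, 6.2]
gripper_width: 0.15
```

Run:
```python
from fit import *
st()
```

```text
t 36.27 p [445.3 285.3  27.1] yawy 101.21 z [-0.001  0.003 -1.   ] F [-2.7  1.4  6.2] w 13.1 q [ 0.88  0.43 -0.45 -0.   -0.68 -2.25]
```

>>> {"method": "play_rows", "body": {"targets": "0 0 0 0 0.001 0.006 0; 0 0 0 0 0.0003 0.004 0; 0 0 0 0 0 0.002 0; 0 0 0 0 0 0 0"}}

```text
clock: 36.78
position: [445.2, 286.2, 17.9]
ee_rot: [0.308, -3.126, -0.003]
wrist_force: [-6.9, -2.7, 22.8]
gripper_width: 0.149
```

Run:
```python
from fit import *
st()
```

```text
t 36.77 p [445.2 286.2  17.9] yawy 101.25 z [-0.     0.002 -1.   ] F [-6.9 -2.7 22.8] w 13.0 q [ 0.88  0.45 -0.46 -0.   -0.66 -2.25]
```

>>> {"method": "play_rows", "body": {"targets": "0 0 0 0 0 0 60; 0 0 0 0 0 0 60; 0 0 0 0 0 0 60; 0 0 0 0 0 0 60; 0 0 0 0 0 0 60; 0 0 0 0 0 -0.03 60; 0 0 0 0 0 -0.04 60; 0 0 0 0 0 -0.04 60; 0 0 0 0 0 -0.04 60; 0 0 0 0 0 -0.03 60"}}

```text
clock: 38.02
position: [445.2, 285.9, 196.1]
ee_rot: [0.304, -3.126, -0.006]
wrist_force: [1.1, 0.6, -0.4]
gripper_width: 0.597
```

Run:
```python
from fit import *
o=st()
p,P,_=snap("top","t20"); rects(P); crop("t20",180,140,560,360,2)
Q=P.reshape(-1,3); a=(Q-H)@U; c=(Q-H)@V
m=(a>20)&(a<230)&(abs(c)<32)&(Q[:,2]>10)&(Q[:,2]<110)
k=np.polyfit(a[m],Q[m,2],1); print("floor tilt",k, m.sum())
# scoop grip
m=(Q[:,2]>108)&(Q[:,2]<130)&(Q[:,0]>580)&(Q[:,0]<680)&(Q[:,1]>-40)&(Q[:,1]<40); print(cv2.minAreaRect(Q[m,:2].astype(np.float32)),m.sum())
plan([((627,1.5,205),yawdown(101.2))],60,vmax=.05)
```

```text
t 38.02 p [445.2 285.9 196.1] yawy 101.12 z [-0.001  0.004 -1.   ] F [ 1.1  0.6 -0.4] w 52.0 q [ 0.88  0.23 -0.25 -0.   -1.09 -2.25]
grip 168 119.0 c [626.3   2.1] size [36.4 26.9] ang 10.8
back 24 42.7 c [690.1   7.7] size [ 41.4 214.3] ang 50.7
box 737 67.9 c [ 578.4 -306.9] size [171.8 142.2] ang 84.7
floor tilt [1.29887840e-04 2.34367523e+01] 2065
((626.2910766601562, 2.1133766174316406), (36.35869598388672, 26.925983428955078), 10.771985054016113) 168
0.001 0.001 -0.0001 -0.0173 -0.045 -0.0009 60; 0.001 0.001 -0.0001 -0.0173 -0.045 -0.0009 60; 0.001 0.001 -0.0001 -0.0173 -0.045 -0.0008 60; 0.001 0.001 -0.0001 -0.0173 -0.045 -0.0008 60; 0.001 0.001 -0.0001 -0.0173 -0.045 -0.0008 60; 0.001 0.001 -0.0001 -0.0173 -0.045 -0.0007 60; 0.001 0.001 -0.0001 -0.0173 -0.045 -0.0007 60
```

View pics/t20_c180_140.png

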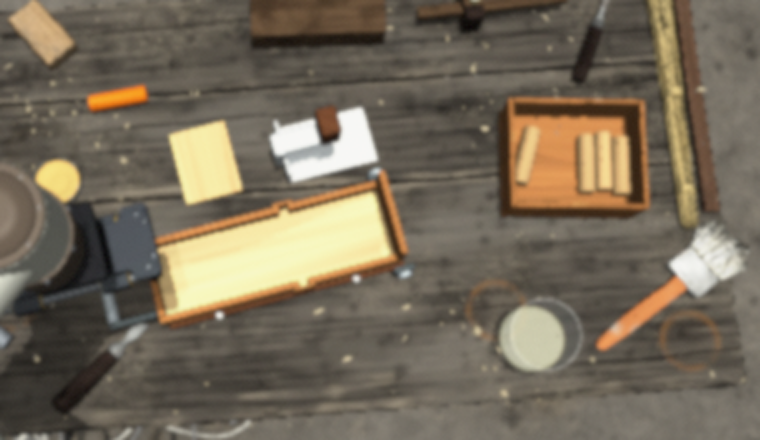

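>>> {"method": "play_rows", "body": {"targets": "0 0 0 -0.0173 -0.045 -0.001 60; 0 0 0 -0.0173 -0.045 -0.001 60; 0 0 0 -0.0173 -0.045 -0.001 60; 0 0 0 -0.0173 -0.045 -0.001 60; 0 0 0 -0.0173 -0.045 -0.001 60; 0 0 0 -0.0173 -0.045 -0.001 60; 0 0 0 -0.0173 -0.045 -0.001 60; 0 0 0 0 0 0 60"}}

```text
clock: 39.08
position: [625.4, -2.8, 198.9]
ee_rot: [0.297, -3.124, -0.004]
wrist_force: [-0.9, 0.5, -0.6]
gripper_width: 0.599
```

Run:
```python
from fit import *
st()
plan([((627,1.8,73.5),yawdown(101.2))],60,vmax=.035)
```

```text
t 39.08 p [625.4  -2.8 198.9] yawy 100.86 z [-0.003  0.002 -1.   ] F [-0.9  0.5 -0.6] w 52.1 q [ 0.25  0.39 -0.   -0.   -1.18 -1.63]
0.0007 -0.0007 -0.0015 -0.0007 0.001 0.0313 60; 0.0007 -0.0007 -0.0015 -0.0007 0.001 0.0313 60; 0.0007 -0.0007 -0.0015 -0.0006 0.001 0.0313 60; 0.0007 -0.0007 -0.0015 -0.0006 0.001 0.0313 60
```

Grip, raise 20 mm and set it down.

>>> {"method": "play_rows", "body": {"targets": "0 0 -0.003 -0.002 0.004 0.0313 60; 0 0 0 0 0 0.0313 60; 0 0 0 0 0 0.0313 60; 0 0 0 0 0 0.0313 60; 0 0 0 0 0 0 0; 0 0 0 0 0 0 0; 0 0 0 0 0 0 0; 0 0 0 0 0 0 0; 0 0 0 0 0 0 0; 0 0 0 0 0 0 0", "newtons": 40}}

```text
clock: 40.33
position: [626.3, 4.3, 76.1]
ee_rot: [-0.309, 3.126, 0.004]
wrist_force: [-0.2, -2.1, 5.2]
gripper_width: 0.297
```

>>> {"method": "play_rows", "body": {"targets": "0 0 0 0 0 -0.01 0; 0 0 0 0 0 -0.01 0; 0 0 0 0 0 0 0; 0 0 0 0 0 0.008 0; 0 0 0 0 0 0.008 0; 0 0 0 0 0 0.003 0; 0 0 0 0 0 0 0"}}

```text
clock: 41.2
position: [625.4, 4.5, 75.7]
ee_rot: [0.308, -3.124, -0.005]
wrist_force: [0.3, -0.5, -1.0]
gripper_width: 0.299
```

Run:
```python
from fit import *
st()
```

```text
t 41.2 p [625.4   4.5  75.7] yawy 101.28 z [-0.002  0.003 -1.   ] F [ 0.3 -0.5 -1. ] w 26.0 q [ 0.26  0.5  -0.16 -0.   -0.91 -1.64]
```

>>> {"method": "play_rows", "body": {"targets": "0 0 0 0 0 0.001 0; 0 0 0 0 0 0 0; 0 0 0 0 0 0 60; 0 0 0 0 0 0 60; 0 0 0 0 0 0 60; 0 0 0 0 0 0 60; 0 0 0 0 0 -0.03 60; 0 0 0 0 0 -0.04 60; 0 0 0 0 0 -0.04 60; 0 0 0 0 0 -0.04 60"}}

```text
clock: 42.45
position: [625.7, 4.2, 226.2]
ee_rot: [0.309, -3.125, -0.005]
wrist_force: [0.6, -0.4, 1.0]
gripper_width: 0.601
```

>>> {"method": "play_rows", "body": {"targets": "0 0 0 0.02 0.05 -0.02 60; 0 0 0 0.02 0.05 -0.02 60; 0 0 0 0.02 0.05 0 60; 0 0 0 0.02 0.05 0 60; 0 0 0 0.02 0.05 0 60; 0 0 0 0 0.04 0 60; 0 0 0 0 0 0 60; 0 0 0 0 0 0 60"}}

```text
clock: 43.45
position: [471.0, 268.7, 265.8]
ee_rot: [0.309, -3.124, -0.004]
wrist_force: [0.1, -0.3, -0.6]
gripper_width: 0.603
```

Run:
```python
from fit import *
st()
p,P,_=snap("top","t21"); rects(P); crop("t21",180,140,560,360,2)
Q=P.reshape(-1,3); a=(Q-H)@U; c=(Q-H)@V
m=(a>20)&(a<230)&(abs(c)<32)&(Q[:,2]>10)&(Q[:,2]<110)
print(np.polyfit(a[m],Q[m,2],1))
m=(Q[:,2]>-4)&(Q[:,2]<12)&(a>-10)&(a<100)&(c<-90)&(c>-130)&(Q[:,2]>1.0); print("blade z",np.percentile(Q[m,2],[5,50,95]),m.sum())
p,P,_=snap("scene","s21"); crop("s21",180,120,460,380,2.2)
```

```text
t 43.45 p [471.  268.7 265.8] yawy 101.31 z [-0.002  0.002 -1.   ] F [ 0.1 -0.3 -0.6] w 52.5 q [ 0.82  0.21 -0.1  -0.   -1.26 -2.19]
grip 165 119.2 c [624.9   4.8] size [37.3 26.2] ang 11.6
back 19 42.9 c [690.7   6.9] size [ 38.6 215.8] ang 48.9
box 722 67.7 c [ 578.3 -307. ] size [171.8 142.5] ang 84.8
[-6.47801704e-04  2.36200018e+01]
blade z [1.27945009 3.45339258 7.12394489] 331
```

View pics/t21_c180_140.png

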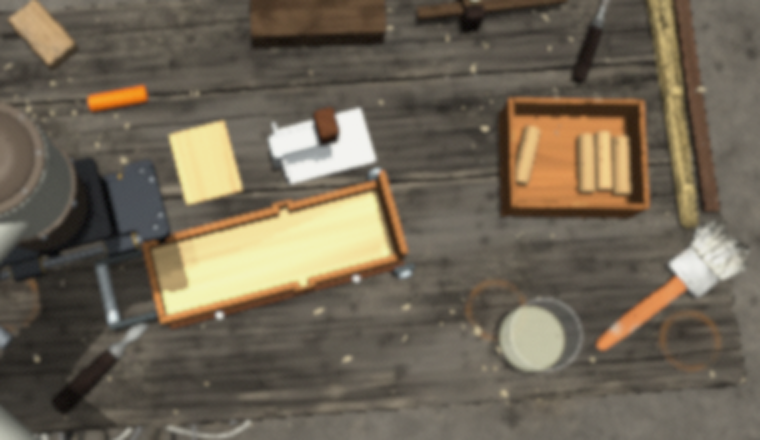

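View pics/s21_c180_120.png

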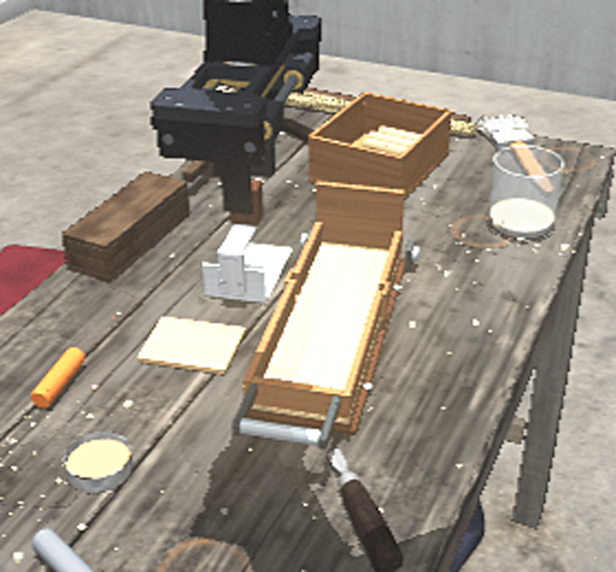

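Everything is in place: the tray is level and empty, four dowels are in the box at (525–630,160), and the scoop and gate lie flat on the bench. The glass and tin have not moved and the robot is touching nothing.

Run:
```python
from plant import workorder
print(workorder.hand_in())
```

```text
the job is handed in; nothing more can be done
None
```

The job is done and handed in at about 43.5 s.

**What I did, in order:**
- Pulled the gate up out of its grooves and laid it flat on the bench, clear of the tray.
- Lifted the tray by its bar to the stop; it measured 0.28 rad.
- Gathered all four dowels that were present in one scoop and tipped them into the box. The fingers did not touch them.
- Put the scoop down beside the tray, because the gripper was needed for the bar, and pushed the tray back level.
- Picked the scoop up about 20 mm and set it flat again, so that it was set down last, as asked.

**Last checks:**
- The tray floor slope is about -0.0006, which is level, and the tray is empty.
- All four dowels are in the box.
- The scoop and gate lie flat, with about 45 mm between them.
- The glass and wax tin look unmoved.
- The gripper was clear of everything and reading about 0 N.

**What disagreed with the brief:**
- **Fingertips:** both cameras showed them about 12 mm behind the reported TCP, not 22 mm ahead as stated. My first try at the gate closed just above it and gripped nothing. I corrected for this in every later grasp.
- **Box:** it had been knocked about 27 mm aside while I was working elsewhere. I measured it again before tipping.

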